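# Strip the measuring set-up off the granite plate

### The job

The part has been measured: take the stacked set-up on the granite plate apart from the top down, one piece after another (turned spindle, V-block, flat parallel, drilled riser block), and put each piece away in its own wooden holder: the spindle lying in the notches of the cradle, the other three flat on the felt of the tray whose pocket fits them, the V-block with its V upwards. Lower each piece into place, do not let it drop, and leave the dial-gauge stand where it stands.

Things in the scene. Friction and masses are not known exactly. Their poses are not given: they have to be found in the camera images.
- spindle: Turned steel spindle, 0.36 kg, on top of the stack in the V of the V-block: a cylinder 32 mm in diameter, 50 mm long, with an 18 mm journal 12 mm long at each end (74 mm overall). Origin on its axis at mid-length, 9.6 mm above the V-block's top; x along the axis, either way round; it may roll, so y and z mean nothing. Grasp across the 32 mm body at mid-length.
- vblock: Hardened steel V-block, 0.58 kg, 56 mm long (x), 50 mm wide (y), 32 mm high (z); a 90 degree V, 26 mm wide and 13 mm deep, runs along x in its top. Origin at the centre of its underside, z up. It stands on the parallel, x along the parallel's x. Grasp it across its 50 mm width (y).
- parallel: Plain ground steel parallel: a flat bar 110 mm long (x), 40 mm wide (y), 16 mm thick (z), 0.52 kg, a hole near each end. Origin at the centre of its underside. It lies across the riser block, at about right angles to it; its ends stick out beyond the V-block. Grasp it across its 40 mm width (y).
- riser: Drilled steel riser block (1-2-3 block), 75 mm long (x), 50 mm wide (y), 25 mm high (z), 0.62 kg, with a grid of holes in its top. Origin at the centre of its underside. Bottom of the stack, flat on the dark granite plate, whose top is 60 mm above the bench. The stacked pieces are centred on one another within 4 mm. Grasp it across its 50 mm width (y).
- spindle_cradle: Wooden cradle fixed on the bench: base board 100 mm (x) by 70 mm (y), 8 mm thick; two saddles 10 mm thick and 50 mm wide at x = -14 and +14 mm, tops 28 mm above the bench, each with a 90 degree notch 26 mm wide, 13 mm deep. Origin at the centre of the underside, x along the spindle to be laid in it; the spindle's axis then lies 37.6 mm above the origin.
- vblock_tray: Wooden tray fixed on the bench, with the nearly square felt-floored pocket, 68 mm (x) by 62 mm (y), for the V-block (its x along the tray's x). Outside 88 by 82 mm. Pocket floor 8 mm, rim 16 mm above the origin, which is the centre of the underside. The walls along x are cut away over their middle 36 mm, to 6 mm above the origin, for the fingers.
- parallel_tray: Wooden tray fixed on the bench, with the long narrow felt-floored pocket, 122 mm (x) by 52 mm (y), for the parallel (its x along the tray's x). Outside 142 by 72 mm. Pocket floor 8 mm, rim 16 mm above the origin, which is the centre of the underside. The walls along x are cut away over their middle 46 mm, to 6 mm above the origin, for the fingers.
- riser_tray: Wooden tray fixed on the bench, with the middling oblong felt-floored pocket, 87 mm (x) by 62 mm (y), for the riser block (its x along the tray's x). Outside 107 by 82 mm. Pocket floor 8 mm, rim 16 mm above the origin, which is the centre of the underside. The walls along x are cut away over their middle 46 mm, to 6 mm above the origin, for the fingers.
- gauge_stand: Dial-gauge stand on the granite plate beside the stack, to be left alone: grey base 55 by 60 mm, 35 mm high, column and dial up to 145 mm above the plate, round dial 52 mm across held out 58 mm to its -x. Origin at the centre of its underside. Other things around are lower than 120 mm above the bench, but for a white bottle 150 mm high at the left edge.

How it is judged:
On the way, in this order (a step that is already met when the one before it is completed fails the run):
1. the spindle lies in the notches of its cradle, released (x of spindle in the frame of spindle_cradle between -0.012 and 0.012 m and y of spindle in the frame of spindle_cradle between -0.006 and 0.006 m and z of spindle in the frame of spindle_cradle between 0.033 and 0.042 m and angle between the x axis of spindle and the x axis of spindle_cradle, either way round below 0.12 rad and contact force between the fingers and spindle below 0.1 N and linear speed of spindle below 0.03 m/s), for 0.2 s.
2. the V-block lies in its tray, V upwards, released (horizontal distance between vblock and vblock_tray below 0.012 m and z of vblock in the frame of vblock_tray between 0.004 and 0.011 m and angle between vblock's own z axis and vertical below 0.1 rad and angle between the x axis of vblock and the x axis of vblock_tray, either way round below 0.25 rad and contact force between the fingers and vblock below 0.1 N and linear speed of vblock below 0.03 m/s), for 0.2 s.
3. the parallel lies flat in its tray, released (horizontal distance between parallel and parallel_tray below 0.012 m and z of parallel in the frame of parallel_tray between 0.004 and 0.011 m and angle between parallel's own z axis and vertical below 0.1 rad and angle between the x axis of parallel and the x axis of parallel_tray, either way round below 0.25 rad and contact force between the fingers and parallel below 0.1 N and linear speed of parallel below 0.03 m/s), for 0.2 s.
4. the riser block lies flat in its tray, released (horizontal distance between riser and riser_tray below 0.012 m and z of riser in the frame of riser_tray between 0.004 and 0.011 m and angle between riser's own z axis and vertical below 0.1 rad and angle between the x axis of riser and the x axis of riser_tray, either way round below 0.25 rad and contact force between the fingers and riser below 0.1 N and linear speed of riser below 0.03 m/s), for 0.2 s.
At the end, for the whole second after the job is handed in: Spindle along its cradle in both notches (12 mm lengthways, 6 mm sideways, 0.12 rad). V-block (V up), parallel and riser each flat on the pocket floor of their own tray (centre within 12 mm, underside at most 3 mm off the felt, upright to 0.1 rad, aligned to 0.25 rad). All at rest (x of spindle in the frame of spindle_cradle between -0.012 and 0.012 m and y of spindle in the frame of spindle_cradle between -0.006 and 0.006 m and z of spindle in the frame of spindle_cradle between 0.033 and 0.042 m and angle between the x axis of spindle and the x axis of spindle_cradle, either way round below 0.12 rad and linear speed of each of spindle, vblock, parallel, riser below 0.03 m/s and horizontal distance between vblock and vblock_tray below 0.012 m and z of vblock in the frame of vblock_tray between 0.004 and 0.011 m and angle between each of vblock, parallel, riser's own z axis and vertical below 0.1 rad and angle between the x axis of vblock and the x axis of vblock_tray, either way round below 0.25 rad and horizontal distance between parallel and parallel_tray below 0.012 m and z of parallel in the frame of parallel_tray between 0.004 and 0.011 m and angle between the x axis of parallel and the x axis of parallel_tray, either way round below 0.25 rad and horizontal distance between riser and riser_tray below 0.012 m and z of riser in the frame of riser_tray between 0.004 and 0.011 m and angle between the x axis of riser and the x axis of riser_tray, either way round below 0.25 rad); the robot touches nothing.
It fails at once if the spindle is dropped: it moves faster than 0.6 m/s (a fall of about 2 cm) while no finger touches it (contact force between the fingers and spindle below 0.2 N and linear speed of spindle above 0.6 m/s).
It fails at once if the V-block is dropped: it moves faster than 0.6 m/s (a fall of about 2 cm) while no finger touches it (contact force between the fingers and vblock below 0.2 N and linear speed of vblock above 0.6 m/s).
It fails at once if the parallel is dropped: it moves faster than 0.6 m/s (a fall of about 2 cm) while no finger touches it (contact force between the fingers and parallel below 0.2 N and linear speed of parallel above 0.6 m/s).
It fails at once if the riser block is dropped: it moves faster than 0.6 m/s (a fall of about 2 cm) while no finger touches it (contact force between the fingers and riser below 0.2 N and linear speed of riser above 0.6 m/s).
It fails at once if the dial-gauge stand is shifted by more than 10 mm or tipped (distance of gauge_stand from where it was at the start of the episode above 0.01 m or angle between gauge_stand's own z axis and vertical above 0.15 rad).
It also fails if it takes over 134 s, if anything falls off the work surface, if the arm or the gripper's body presses on something with over 40 N, if the wrist force passes 120 N, or if a joint passes its speed limit or range.

### The arm

A 6-joint arm with a two-finger parallel gripper is mounted at the origin on the work surface. World frame = base frame: x ahead of the robot, y to its left, z up, the work surface at z = 0. Lengths are in m, angles in rad, forces in N, time in s.
With the tool pointing down it reaches from about 0.275 to 0.85 m from the base axis. Payload 5.2 kg.
Tool frame: the origin (TCP) lies midway between the tips of the shut fingers; the grasp point (between the pads) lies 19 mm behind it (manip.grip_depth is the z of the grasp point in the tool frame, in m); z points along the fingers, y is the direction in which the jaws open and shut (so a half turn about z gives the same grasp; the last joint's range is limited). The gripper opens to 85 mm and grips with 20 to 120 N. Pads are 22 mm wide; open, the fingers measure 114 mm over their backs; the gripper's body (76 mm by 85 mm) begins 54 mm behind the grasp point. The pads swing forward as they close: fully open they stand 13 mm farther back than shut.
Start: joints at [0.995, 0.259, 1.535, -0, 1.348, -0.203], TCP at [0.2, 0.512, 0.231] pointing down, gripper open.
Joint ranges: [-3.14, 3.14], [-0.91, 2.08], [0.19, 2.58], [-1.22, 4.36], [0.22, 2.71], [-3.12, 3.12]. Speed limits (rad/s): [2.57, 2.57, 3.14, 3.14, 3.14, 3.14].

### API

Orientations are given as [roll, pitch, yaw] about the fixed x, y, z axes, in that order (R = Rz(yaw) Ry(pitch) Rx(roll)).
In Python, from cell import manip gives the robot as it stands.
- The arm moves only by the shell command python3 -m inch 'ROWS'. ROWS is JSON, one flat list of numbers, 7 for each row, row after row: the opening, from 0 (shut) to 1 (fully open), then the shift along the tool's x, y, z in mm, then the turn, a rotation vector about the tool's x, y, z in rad. A call has 1 to 10 rows; each row is the pose to reach, as a shift and turn from the pose measured when the call began, along the tool's axes at that moment; what a row does not reach only later rows make up. A row lasts 1/12 s, in which the tool goes at most 41.7 mm and 7.16 degrees, less where a joint would pass 70% of its speed; a pose out of reach is approached as far as the arm can. A call with a gripper value outside its range is refused whole. The fingers move at their own pace and stop on an object; the grip force is fixed at half the most. Time passes only in rows, so rows that repeat a pose let the fingers close. It gives the time, the measured TCP pose, the force and the opening at its end, in the units of the state.
- manip.state(): the state, without advancing time (a new reading comes with each control period).
- manip.get_image(name): name is "scene" or "top"; returns a dict with "image" (400x640x3 uint8, red, green, blue), "range_z" (400x640 float32, m along the optical axis (not along the pixel's ray), 0 where there is no reading), "camera_matrix" (3x3 intrinsics, pixels), "camera_from_world" (4x4, takes a point from world to camera coordinates). Camera axes: x right, y down, z forward; pixel columns grow to the right and rows downward; lengths in m; the calibration is good to about 2 mm. A picture is of the moment at which its call begins.
- manip.job_done(): hands the job in, once; it reports no verdict.
The state is a dict: "clock": time; "q": joint angles; "dq": joint speeds; "effort": joint torques, N m; "ee_pos": TCP position; "tool_rot": TCP orientation; "wrist_force": force on the tool from outside, world axes, zero at the start; "torque": the same for the moment, N m; "width": opening from 0.0 (shut) to 1.0 (fully open).
Only numpy, scipy, OpenCV 4.12 (cv2) and the standard library are available. Lean on these libraries where they do the work, as an engineer would, in place of code of your own. Each camera call takes 0.05 s, during which the arm holds its last target.

## Working session

There is one attempt and no reset: what is moved stays moved. The work goes in short steps, Python scripts to look and compute and a shell command to move; the robot and the scene stay as the last step left them, time stands still between calls to the robot, and variables do not carry over. Pictures are saved under pics/ and viewed, and the job is handed in when it is done.

```bash
ls; mkdir -p pics
python3 - <<'E'
from cell import manip
import cv2,numpy as np
print(manip.state(), manip.grip_depth)
for n in("scene","top"):
    d=manip.get_image(n); cv2.imwrite(f"pics/{n}0.png",d["image"][:,:,::-1]); np.savez(f"{n}0.npz",**d)
    print(n,d["camera_matrix"].tolist(),np.round(d["camera_from_world"],4).tolist())
E
```

```text
pics
{'clock': 0.0, 'q': array([ 9.95180281e-01,  2.59313416e-01,  1.53610877e+00,  1.11338401e-05,
        1.34800954e+00, -2.02805154e-01]), 'dq': array([ 0.00025363, -0.00039243,  0.0005392 , -0.00044584, -0.00010585,
       -0.00059687]), 'effort': array([ 1.27213028e-03, -4.46039772e+01, -2.90565026e+01, -2.93836565e-04,
        1.21250586e-02, -3.35322648e-05]), 'ee_pos': array([0.20000467, 0.51176326, 0.23048032]), 'tool_rot': array([-3.13979346e+00, -3.81053591e-04,  2.76877895e+00]), 'wrist_force': array([-0.54071373, -0.25931377, -0.05729535]), 'torque': array([-0.01043808,  0.02509827, -0.00113594]), 'width': 1.001966004178079} -0.0187
scene [[407.3657677303713, 0.0, 316.9928004486396], [0.0, 407.3657677303713, 199.8826156919636], [0.0, 0.0, 1.0]] [[0.8402, 0.5423, 0.0015, -0.4391], [0.3607, -0.5567, -0.7484, -0.1216], [-0.405, 0.6293, -0.6633, 1.3224], [0.0, 0.0, 0.0, 1.0]]
top [[458.01283375546114, 0.0, 316.9439158153433], [0.0, 458.01283375546114, 200.59459904011172], [0.0, 0.0, 1.0]] [[0.1416, -0.9899, -0.0041, -0.0538], [-0.9702, -0.138, -0.1994, 0.5461], [0.1968, 0.0322, -0.9799, 1.2052], [0.0, 0.0, 0.0, 1.0]]
```

View pics/scene0.png

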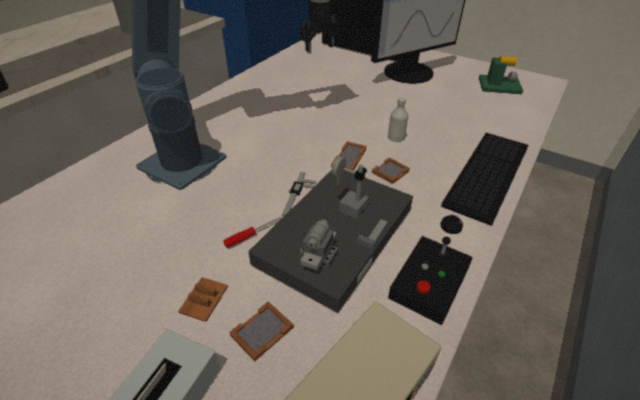

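View pics/top0.png

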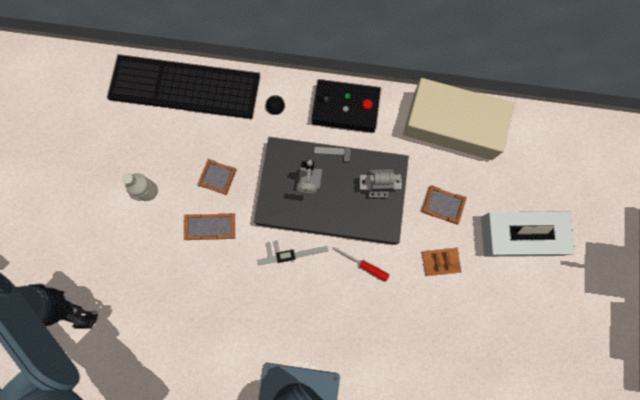

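The scene view shows the stack at about (320,245). In the top view the stack is at (380,182), the gauge stand at (308,180) and the cradle at (441,262). The riser tray looks to be at (444,204), the V-block tray at (216,176) and the parallel tray at (210,226).

```bash
cat > h.py <<'E'
import numpy as np,cv2
def ray(d,uv,z):
    uv=np.atleast_2d(np.asarray(uv,float)); K=d["camera_matrix"];T=d["camera_from_world"]
    R=T[:3,:3];c=-R.T@T[:3,3]
    r=np.c_[(uv-[K[0,2],K[1,2]])/[K[0,0],K[1,1]],np.ones(len(uv))]@R
    s=(z-c[2])/r[:,2]
    return c+r*s[:,None]
def cloud(d):
    K=d["camera_matrix"];T=d["camera_from_world"];Z=d["range_z"]
    v,u=np.mgrid[:400,:640]
    p=np.stack([(u-K[0,2])/K[0,0]*Z,(v-K[1,2])/K[1,1]*Z,Z],-1)
    return (p-T[:3,3])@T[:3,:3]
def proj(d,P):
    T=d["camera_from_world"];c=np.atleast_2d(P)@T[:3,:3].T+T[:3,3]
    q=c@d["camera_matrix"].T
    return q[:,:2]/q[:,2:]
E
python3 - <<'E'
from h import *
for n in("top","scene"):
    d=dict(np.load(n+"0.npz")); im=d["image"]; P=cloud(d)
    hsv=cv2.cvtColor(im,cv2.COLOR_RGB2HSV)
    m=((hsv[...,0]>4)&(hsv[...,0]<16)&(hsv[...,1]>120)).astype(np.uint8)
    m=cv2.morphologyEx(m,cv2.MORPH_CLOSE,np.ones((3,3)))
    cs,_=cv2.findContours(m,cv2.RETR_EXTERNAL,cv2.CHAIN_APPROX_NONE)
    for c in cs:
        if cv2.contourArea(c)<150: continue
        W=ray(d,c[:,0,:],0.012)[:,:2]
        r=cv2.minAreaRect((W*1000).astype(np.float32))
        print(n,c.mean(0)[0].round(),np.round(r[0],1),np.round(r[1],1),round(r[2],1))
    # table height check
    for uv in [(330,215),(480,170)] if n=="top" else [(330,190)]:
        print(uv,P[uv[1],uv[0]])
d=dict(np.load("top0.npz")); im=d["image"][:,:,::-1]
c=im[130:220,340:430]; cv2.imwrite("pics/ztop0.png",cv2.resize(c,None,fx=6,fy=6,interpolation=cv2.INTER_CUBIC))
d=dict(np.load("scene0.npz")); im=d["image"][:,:,::-1]
c=im[200:300,260:400]; cv2.imwrite("pics/zscene0.png",cv2.resize(c,None,fx=5,fy=5,interpolation=cv2.INTER_CUBIC))
E
```

```text
top [441. 261.] [ 435.2 -339.4] [65.6 96.9] 13.8
top [209. 226.] [440.9 317.2] [ 68.3 138.3] 9.9
top [444. 205.] [ 596.8 -332.5] [105.2  80.8] 78.9
top [217. 177.] [586.3 321.3] [86.3 79.6] 79.3
(330, 215) [ 0.51318473 -0.01721766  0.05652321]
(480, 170) [ 0.71490204 -0.43009419  0.00315749]
scene [261. 330.] [ 599.7 -336. ] [108.   85.8] 78.5
scene [203. 299.] [ 440.1 -346.3] [70.8 98.6] 13.7
scene [390. 170.] [590.5 317.8] [96.6 85.6] 78.5
(330, 190) [0.51294458 0.08106361 0.06087583]
```

View pics/ztop0.png

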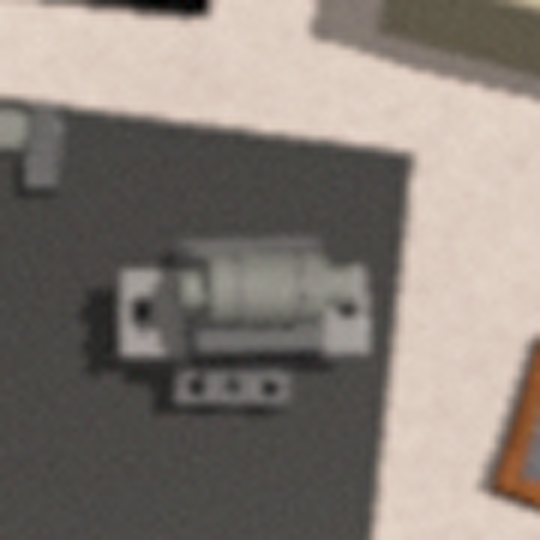

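View pics/zscene0.png

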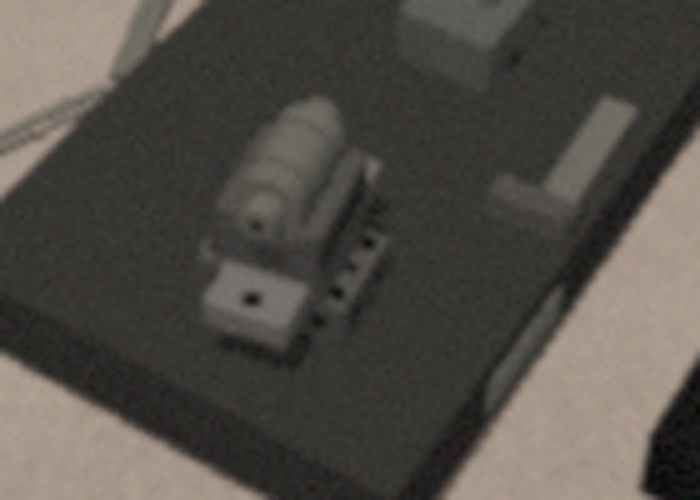

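The crops show the spindle lying across the parallel, with its axis roughly along world y. Both ends of the parallel stick out, and the riser's end shows at the bottom. Next I'll refine the holder centres using mid-height planes, then measure the stack.

Run:
```python
from h import *
for n in("top","scene"):
    d=dict(np.load(n+"0.npz")); im=d["image"]; P=cloud(d)
    T=d["camera_from_world"];print(n,"cam",-T[:3,:3].T@T[:3,3])
    hsv=cv2.cvtColor(im,cv2.COLOR_RGB2HSV)
    m=((hsv[...,0]>4)&(hsv[...,0]<16)&(hsv[...,1]>120)).astype(np.uint8)
    m=cv2.morphologyEx(m,cv2.MORPH_CLOSE,np.ones((3,3)))
    cs,_=cv2.findContours(m,cv2.RETR_EXTERNAL,cv2.CHAIN_APPROX_NONE)
    for c in cs:
        if cv2.contourArea(c)<100: continue
        for z in (.004,.008,.016):
            W=ray(d,c[:,0,:],z)[:,:2]
            r=cv2.minAreaRect((W*1000).astype(np.float32))
            print(n,c.mean(0)[0].round(),z,np.round(r[0],1),np.round(r[1],1),round(r[2],1))
    # stack bits by height from cloud
    reg=(P[...,0]>.5)&(P[...,0]<.75)&(P[...,1]>-.27)&(P[...,1]<-.08)
    for lo,hi,t in((.137,.16,"spindle"),(.125,.137,"vtop"),(.096,.108,"par"),(.08,.09,"riser")):
        mm=reg&(P[...,2]>lo)&(P[...,2]<hi); Q=P[mm]
        if len(Q)<10: continue
        r=cv2.minAreaRect((Q[:,:2]*1000).astype(np.float32))
        print(n,t,len(Q),Q.mean(0).round(4),np.round(r[0]),np.round(r[1]),round(r[2],1), Q[:,2].max())
    print("maxz stack",P[reg][:,2].max())
d=dict(np.load("top0.npz")); im=d["image"][:,:,::-1]
a=[cv2.resize(im[y-25:y+25,x-32:x+33],(390,300),interpolation=cv2.INTER_CUBIC) for x,y in((441,262),(444,204),(216,176),(210,226))]
cv2.imwrite("pics/hold0.png",np.vstack([np.hstack(a[:2]),np.hstack(a[2:])]))
```

```text
top cam [ 0.30019825 -0.01674335  1.28967709]
top [441. 261.] 0.004 [ 436.  -341.4] [66.1 97.6] 13.8
top [441. 261.] 0.008 [ 435.6 -340.4] [65.8 97.3] 13.8
top [441. 261.] 0.016 [ 434.8 -338.4] [65.4 96.6] 13.8
top [209. 226.] 0.004 [441.8 319.3] [ 68.7 139.2] 9.9
top [209. 226.] 0.008 [441.3 318.2] [ 68.5 138.8] 9.9
top [209. 226.] 0.016 [440.4 316.2] [ 68.1 137.9] 9.9
top [444. 205.] 0.004 [ 598.6 -334.5] [105.8  81.3] 78.9
top [444. 205.] 0.008 [ 597.7 -333.5] [105.5  81.1] 78.9
top [444. 205.] 0.016 [ 595.9 -331.5] [104.8  80.6] 78.9
top [217. 177.] 0.004 [588.1 323.4] [86.8 80.1] 79.3
top [217. 177.] 0.008 [587.2 322.4] [86.5 79.9] 79.3
top [217. 177.] 0.016 [585.4 320.3] [86.  79.4] 79.3
top spindle 291 [ 0.6121 -0.1384  0.152 ] [ 613. -139.] [29. 72.] 9.4 0.15994731790176822
top vtop 166 [ 0.6087 -0.1377  0.1313] [ 614. -138.] [51. 56.] 10.5 0.13697773874917576
top par 229 [ 0.6096 -0.1274  0.1001] [ 612. -137.] [ 45. 110.] 8.9 0.10738701262568472
top riser 129 [ 0.5884 -0.135   0.0841] [ 598. -133.] [93. 62.] 61.8 0.08969087093684057
maxz stack 0.16244148141119502
scene cam [
[... 244 characters left out ...]
9 -343.1] [71.5 99.7] 13.7
scene [203. 299.] 0.008 [ 437.5 -344.7] [71.2 99.2] 13.7
scene [203. 299.] 0.016 [ 442.7 -347.9] [70.4 98.1] 13.7
scene [390. 170.] 0.004 [586.8 327.9] [97.6 86.5] 78.5
scene [390. 170.] 0.008 [588.6 322.9] [97.1 86. ] 78.5
scene [390. 170.] 0.016 [592.3 312.8] [96.1 85.1] 78.5
scene spindle 349 [ 0.6197 -0.1507  0.1528] [ 613. -145.] [45. 76.] 22.6 0.15999312097860025
scene vtop 216 [ 0.624  -0.1477  0.1329] [ 615. -146.] [51. 65.] 10.0 0.13694819889170023
scene par 264 [ 0.6238 -0.1735  0.1024] [ 616. -141.] [ 48. 110.] 9.6 0.10796994650941523
scene riser 188 [ 0.6346 -0.1436  0.0865] [ 627. -155.] [89. 73.] 44.6 0.08997163274441546
maxz stack 0.16221429351602043
```

View pics/hold0.png

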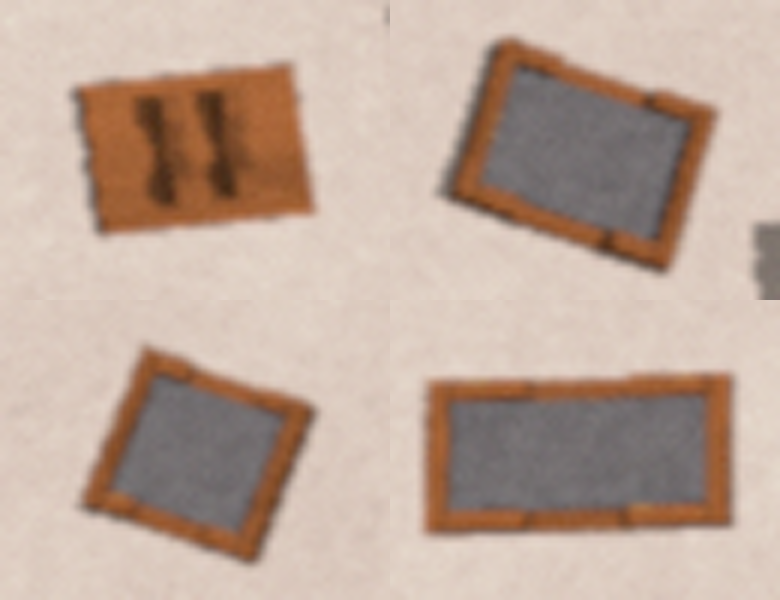

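Both views agree on the holders to about 2 mm:

| Holder | Centre x, y (mm) | x axis |
|---|---|---|
| Cradle | (436, -342) | 103.8° |
| Riser tray | (598, -334) | 78.8° |
| V-block tray | (588, 322.5) | 79° |
| Parallel tray | (441, 318) | 99.9° |

Next is the stack centre, from edges cast onto known planes.

```bash
cat >> h.py <<'E'
def plan(x,y,z,yawdeg):
    from cell import manip
    from scipy.spatial.transform import Rotation as Ro
    s=manip.state(); R=Ro.from_euler('xyz',s["tool_rot"]); p=s["ee_pos"]
    yaw=np.deg2rad(yawdeg); cur=s["tool_rot"][2]
    yaw+=np.pi*np.round((cur-yaw)/np.pi) if False else 0
    t=Ro.from_euler('xyz',[np.pi,0,yaw])
    print("clk",round(s["clock"],2),"pos",np.round(p,4),"rot",np.round(s["tool_rot"],3),"q1,q6",np.round(s["q"][[0,5]],2),"F",np.round(s["wrist_force"],1),"w",round(s["width"],3))
    print("shift mm",np.round(R.inv().apply(np.array([x,y,z])-p)*1000,1),"turn",np.round((R.inv()*t).as_rotvec(),3))
E
python3 - <<'E'
from h import *
d=dict(np.load("top0.npz")); s=dict(np.load("scene0.npz"))
t=lambda l:np.array(l)/6+[340,130]-.4
print("par top",ray(d,t([(118,268),(118,358),(372,265),(372,355)]),.101)[:,:2].round(4).tolist())
print("riser top end",ray(d,t([(176,372),(176,405),(290,372),(290,403)]),.085)[:,:2].round(4).tolist())
print("spindle body axis-ish L/R edges", ray(d,t([(207,256),(210,318),(300,254),(305,316)]),.15)[:,:2].round(4).tolist())
q=lambda l:np.array(l)/5+[260,200]-.4
print("par scene near",ray(s,q([(222,262),(310,285),(290,320),(205,297)]),.101)[:,:2].round(4).tolist())
print("gauge",cloud(d)[165:195,295:322][::6,::6].round(3).reshape(-1,3).tolist())
plan(.613,-.139,.26,99.5)
E
```

```text
par top [[0.6262, -0.0798], [0.5853, -0.0848], [0.6435, -0.1918], [0.6025, -0.1961]]
riser top end [[0.5864, -0.1123], [0.5713, -0.1141], [0.5936, -0.163], [0.5794, -0.1645]]
spindle body axis-ish L/R edges [[0.6234, -0.1142], [0.5964, -0.1187], [0.6298, -0.1536], [0.603, -0.1587]]
par scene near [[0.5999, -0.1732], [0.6398, -0.1632], [0.6431, -0.1845], [0.605, -0.1939]]
gauge [[0.638, 0.098, 0.062], [0.606, 0.072, 0.187], [0.608, 0.057, 0.186], [0.612, 0.042, 0.181], [0.649, 0.032, 0.057], [0.622, 0.096, 0.06], [0.616, 0.077, 0.091], [0.595, 0.055, 0.177], [0.619, 0.045, 0.095], [0.622, 0.029, 0.095], [0.605, 0.093, 0.059], [0.598, 0.074, 0.095], [0.58, 0.053, 0.178], [0.603, 0.042, 0.093], [0.605, 0.026, 0.094], [0.588, 0.091, 0.059], [0.557, 0.064, 0.199], [0.559, 0.049, 0.199], [0.586, 0.04, 0.095], [0.59, 0.024, 0.091], [0.571, 0.088, 0.058], [0.544, 0.062, 0.193], [0.545, 0.047, 0.195], [0.548, 0.033, 0.191], [0.58, 0.023, 0.062]]
clk 0.1 pos [0.2    0.5118 0.2305] rot [-3.14  -0.     2.769] q1,q6 [ 1.  -0.2] F [0.7 0.3 0.3] w 1.001
shift mm [-621.7 -455.8  -28.9] turn [-2.000e-03  1.000e-03  1.032e+00]
```

The parallel's corners put the stack centre at about (0.614, -0.138), with the x axis at about 99.5°. Moving over it now.

```bash
python3 -m inch '[1,-20,-15,-10,0,0,0.05, 1,-50,-37,-30,0,0,0.15, 1,-82,-60,-30,0,0,0.25, 1,-115,-84,-30,0,0,0.35, 1,-148,-108,-30,0,0,0.46, 1,-181,-132,-30,0,0,0.57, 1,-214,-156,-30,0,0,0.68, 1,-247,-180,-30,0,0,0.8, 1,-280,-205,-30,0,0,0.92, 1,-311,-228,-30,0,0,1.03]'; python3 -c "
from h import *
plan(.614,-.138,.26,99.5)"
```

```text
clock: 0.93
ee_pos: [0.4071, 0.1842, 0.2607]
tool_rot: [-3.14, 0.001, 1.733]
wrist_force: [0.4, 1.4, -0.1]
width: 1.001
clk 0.93 pos [0.4071 0.1842 0.2607] rot [-3.140e+00  1.000e-03  1.733e+00] q1,q6 [0.18 0.01] F [ 0.4  1.4 -0.1] w 1.001
shift mm [-351.3  152.3    1. ] turn [-0.001  0.001 -0.004]
```

```bash
python3 -m inch '[1,-38,17,0,0,0,0, 1,-76,33,0,0,0,0, 1,-114,49,0,0,0,0, 1,-152,66,0,0,0,0, 1,-190,82,0,0,0,0, 1,-228,99,0,0,0,0, 1,-264,115,0,0,0,0, 1,-300,130,0,0,0,0, 1,-330,143,0,0,0,0, 1,-351,152,1,0,0,0]'; python3 -m inch '[0.7,0,0,0,0,0,0, 0.7,0,0,0,0,0,0]'
python3 - <<'E'
from h import *
from cell import manip
plan(.614,-.138,.136,99.5)
a=[]
for n,x,y in(("top",390,180),("scene",320,230)):
    d=manip.get_image(n); a.append(cv2.resize(d["image"][y-50:y+50,x-65:x+65,::-1],(390,300),interpolation=cv2.INTER_CUBIC))
    print(n, proj(d,[[.614,-.138,.26],[.614,-.138,.1586]]).round(1).tolist())
cv2.imwrite("pics/a1.png",np.hstack(a))
E
```

```text
clock: 1.77
ee_pos: [0.6147, -0.141, 0.259]
tool_rot: [-3.14, 0.002, 1.731]
wrist_force: [-0.4, 0.1, 0.8]
width: 0.999
clock: 1.93
ee_pos: [0.6146, -0.1424, 0.2573]
tool_rot: [-3.137, 0.0, 1.728]
wrist_force: [-0.7, 0.4, -1.4]
width: 0.748
clk 1.93 pos [ 0.6146 -0.1424  0.2573] rot [-3.137  0.     1.728] q1,q6 [-0.4  -0.56] F [-0.7  0.4 -1.4] w 0.748
shift mm [  4.5   0.6 121.3] turn [-0.004  0.    -0.008]
top [[389.3, 165.2], [383.3, 176.2]]
scene [[318.2, 190.9], [318.0, 226.7]]
```

View pics/a1.png

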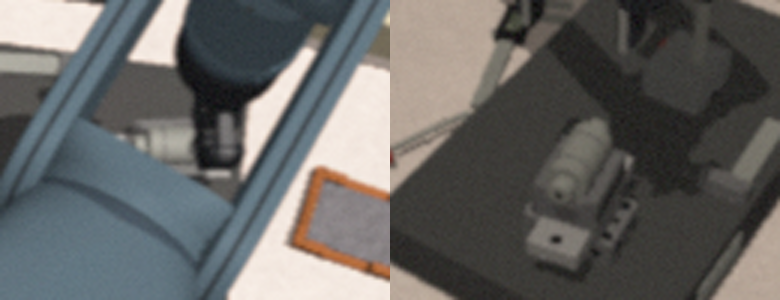

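The scene view puts the fingertips on either side of the predicted TCP pixel (318,191). In the top view the fingers look a little to the right, so I'll zoom in before descending.

Run:
```python
from h import *
from cell import manip
a=[]
for n,x,y in(("top",390,175),("scene",318,210)):
    d=manip.get_image(n); im=d["image"][:,:,::-1].copy()
    x0,y0=x-32,y-40
    c=cv2.resize(im[y0:y0+80,x0:x0+65],(390*1,480),interpolation=cv2.INTER_CUBIC)
    c=cv2.convertScaleAbs(c,alpha=1.8)
    w=32; yaw=1.728; yd=np.array([np.sin(yaw),-np.cos(yaw),0])
    for sgn in(-1,1):
        for z in (.265,.33):
            p=proj(d,np.array([.6146,-.1424,z])+sgn*yd*w/1000)[0]
            cv2.circle(c,tuple(int(v) for v in ((p-[x0,y0])*6)),4,(0,0,255) if z<.3 else (0,255,0),-1)
    a.append(c)
cv2.imwrite("pics/a2.png",np.hstack(a))
```

```text
(no output)
```

View pics/a2.png

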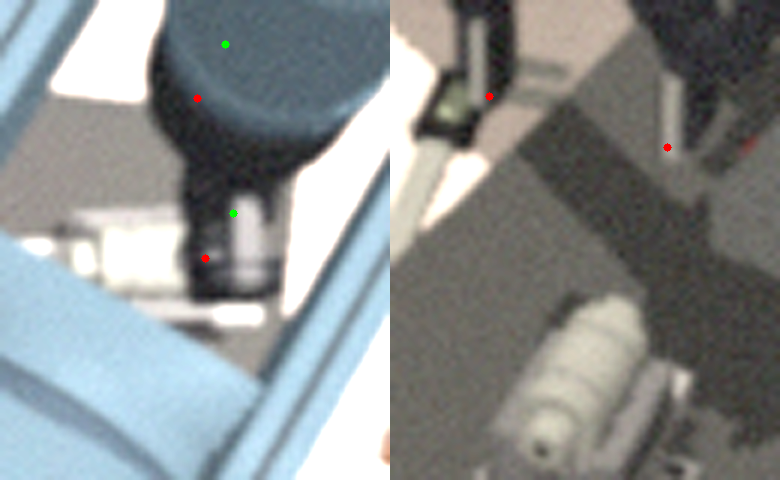

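In the scene view the predicted tips match the fingers to about 2 px. The top view hints at an offset of a few millimetres along the spindle, which is within tolerance. I'll descend.

```bash
python3 -m inch '[0.7,1,0,10,0,0,0, 0.7,2,0,25,0,0,-0.004, 0.7,3,1,40,0,0,-0.008, 0.7,4,1,55,0,0,-0.008, 0.7,4,1,68,0,0,-0.008, 0.7,4,1,80,0,0,-0.008, 0.7,4,1,90,0,0,-0.008, 0.7,4,1,98,0,0,-0.008, 0.7,4,1,103,0,0,-0.008, 0.7,4,1,105,0,0,-0.008]'
python3 - <<'E'
from h import *
from cell import manip
plan(.614,-.138,.136,99.5)
a=[]
for n,x,y in(("top",385,175),("scene",318,220)):
    d=manip.get_image(n); im=d["image"][:,:,::-1].copy()
    x0,y0=x-32,y-40
    c=cv2.resize(im[y0:y0+80,x0:x0+65],(390*1,480),interpolation=cv2.INTER_CUBIC)
    a.append(cv2.convertScaleAbs(c,alpha=1.8))
cv2.imwrite("pics/a3.png",np.hstack(a))
E
```

```text
clock: 2.97
ee_pos: [0.6139, -0.1351, 0.1534]
tool_rot: [-3.138, 0.001, 1.74]
wrist_force: [0.0, -0.7, 0.5]
width: 0.698
clk 2.97 pos [ 0.6139 -0.1351  0.1534] rot [-3.138e+00  1.000e-03  1.740e+00] q1,q6 [-0.39 -0.56] F [ 0.  -0.7  0.5] w 0.698
shift mm [-2.9 -0.3 17.4] turn [-0.003  0.001  0.004]
```

View pics/a3.png

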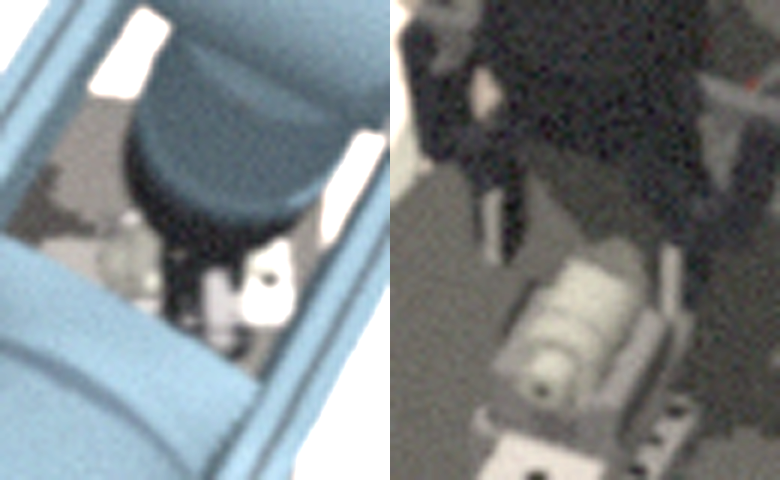

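The scene view shows the pads straddling the body, but the two views disagree on the position along the spindle axis. I'll cast the spindle's end points from the first pictures to settle it.

Run:
```python
from h import *
d=dict(np.load("top0.npz")); s=dict(np.load("scene0.npz"))
a=[]
for D,x0,y0,x1,y1 in((d,355,160,415,205),(s,295,212,345,282)):
    im=D["image"][y0:y1,x0:x1,::-1]
    a.append(cv2.convertScaleAbs(cv2.resize(im,None,fx=8,fy=8,interpolation=cv2.INTER_CUBIC),alpha=1.5)); print(a[-1].shape)
h=max(i.shape[0] for i in a); a=[cv2.copyMakeBorder(i,0,h-i.shape[0],0,0,cv2.BORDER_CONSTANT) for i in a]
c=np.hstack(a); cv2.imwrite("pics/z8.png",cv2.resize(c,(800,int(h*800/c.shape[1]))) if c.shape[1]>800 else c); print(c.shape)
```

```text
(360, 480, 3)
(560, 400, 3)
(560, 880, 3)
```

```bash
python3 -c "import cv2;i=cv2.imread('pics/z8.png');print(i.shape)"
```

```text
(509, 800, 3)
```

View pics/z8.png

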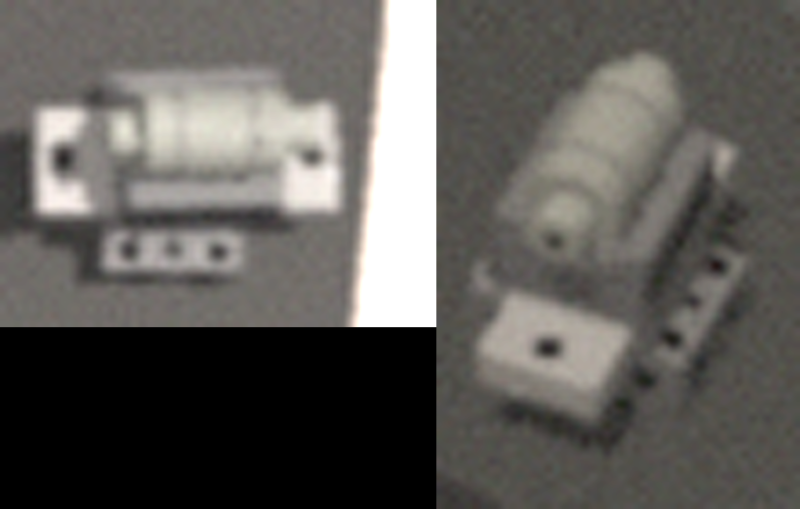

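Run:
```python
from h import *
d=dict(np.load("top0.npz")); s=dict(np.load("scene0.npz"))
k=880/800/8
t=lambda l:np.array(l)*k+[355,160]-.4
q=lambda l:(np.array(l)-[436,0])*k+[295,212]-.4
print("top ends z.146",ray(d,t([(110,130),(305,128)]),.146)[:,:2].round(4).tolist())
print("top body ends z.155",ray(d,t([(145,125),(265,122)]),.155)[:,:2].round(4).tolist())
print("scene near z.1426, far z.150",ray(s,q([(548,235)]),.1426)[:,:2].round(4).tolist(),ray(s,q([(648,58)]),.150)[:,:2].round(4).tolist())
print("par ctrs top",ray(d,t([(36,105),(32,213),(336,105),(340,212)]),.101)[:,:2].round(4).tolist())
print("par near edge scene",ray(s,q([(512,292),(632,325),(600,388),(478,345)]),.101)[:,:2].round(4).tolist(), "hole",ray(s,q([(548,346)]),.101)[:,:2].round(4).tolist(),"top holes",ray(d,t([(65,158),(312,155)]),.101)[:,:2].round(4).tolist())
```

```text
top ends z.146 [[0.6091, -0.1051], [0.6196, -0.1733]]
top body ends z.155 [[0.6102, -0.1163], [0.6172, -0.1579]]
scene near z.1426, far z.150 [[0.619, -0.1772]] [[0.6082, -0.1052]]
par ctrs top [[0.6269, -0.0804], [0.5862, -0.084], [0.6424, -0.1898], [0.6024, -0.1955]]
par near edge scene [[0.6015, -0.1713], [0.6392, -0.1625], [0.6443, -0.1882], [0.6047, -0.1942]] hole [[0.6225, -0.1831]] top holes [[0.6085, -0.0935], [0.6223, -0.1831]]
```

Both views now give the spindle centre as (0.614, -0.140), and they agree on the parallel's hole too. I'll lower and grip.

```bash
python3 -m inch '[0.7,-2,0,4,0,0,0, 0.7,-4,0,9,0,0,0, 0.7,-5,0,13,0,0,0, 0.7,-5,0,16,0,0,0, 0.7,-5,0,17,0,0,0, 0.7,-5,0,17,0,0,0]'; python3 -c "
from h import *
plan(.614,-.140,.136,99)"
```

```text
clock: 3.57
ee_pos: [0.6148, -0.1404, 0.1366]
tool_rot: [-3.139, 0.001, 1.74]
wrist_force: [0.3, 1.5, -0.6]
width: 0.7
clk 3.57 pos [ 0.6148 -0.1404  0.1366] rot [-3.139e+00  1.000e-03  1.740e+00] q1,q6 [-0.4  -0.57] F [ 0.3  1.5 -0.6] w 0.7
shift mm [ 0.6 -0.8  0.6] turn [-0.003  0.001  0.012]
```

```bash
python3 -m inch '[0.5,0,0,0,0,0,0, 0.45,0,0,0,0,0,0, 0.42,0,0,0,0,0,0, 0.4,0,0,0,0,0,0, 0.35,0,0,0,0,0,0, 0.3,0,0,0,0,0,0, 0.2,0,0,0,0,0,0, 0.2,0,0,0,0,0,0]'; python3 -m inch '[0,0,0,0,0,0,0, 0,0,0,0,0,0,0, 0,0,0,0,0,0,0, 0,0,0,0,0,0,0]'
```

```text
clock: 4.23
ee_pos: [0.6146, -0.1405, 0.1371]
tool_rot: [-3.138, 0.001, 1.74]
wrist_force: [-3.7, -0.1, 6.1]
width: 0.349
clock: 4.57
ee_pos: [0.6146, -0.1405, 0.1372]
tool_rot: [-3.138, 0.001, 1.74]
wrist_force: [-2.9, 1.2, 4.1]
width: 0.35
```

Gripped: an opening of 0.35 fits the 32 mm body. Lifting.

```bash
python3 -m inch '[0,0,0,-3,0,0,0, 0,0,0,-7,0,0,0, 0,0,0,-13,0,0,0, 0,0,0,-21,0,0,0, 0,0,0,-30,0,0,0, 0,0,0,-40,0,0,0, 0,0,0,-50,0,0,0, 0,0,0,-58,0,0,0, 0,0,0,-63,0,0,0, 0,0,0,-65,0,0,0]'
python3 - <<'E'
from h import *
from cell import manip
plan(.436,-.342,.2,103.8)
a=[]
for n,x,y in(("top",390,175),("scene",318,220)):
    d=manip.get_image(n); im=d["image"][:,:,::-1].copy()
    x0,y0=x-32,y-40
    c=cv2.resize(im[y0:y0+80,x0:x0+65],(390*1,480),interpolation=cv2.INTER_CUBIC)
    a.append(cv2.convertScaleAbs(c,alpha=1.8))
cv2.imwrite("pics/a4.png",np.hstack(a))
E
```

```text
clock: 5.4
ee_pos: [0.6153, -0.1406, 0.2038]
tool_rot: [-3.14, 0.002, 1.74]
wrist_force: [-0.8, -0.0, -3.6]
width: 0.347
clk 5.4 pos [ 0.6153 -0.1406  0.2038] rot [-3.14e+00  2.00e-03  1.74e+00] q1,q6 [-0.4  -0.57] F [-0.8 -0.  -3.6] w 0.347
shift mm [-168.3 -210.7    4.4] turn [-0.001  0.002 -0.072]
```

View pics/a4.png

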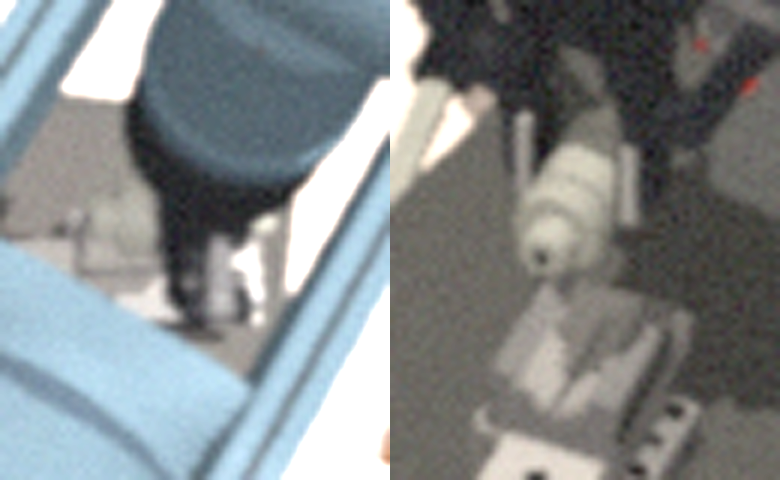

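The spindle is held between the pads and the wrist reads -3.6 N, which is its weight. I'll check its tilt and axial centring from the near end face, at about (311,222.5).

Run:
```python
from h import *
s=dict(np.load("scene0.npz"))
for z in (.206,.210,.214): print(z,proj(s,[.6212,-.177,z]).round(1))
print(ray(s,[311,222.2],.21))
```

```text
0.206 [[310.6 223.1]]
0.21 [[310.6 221.6]]
0.214 [[310.6 220.2]]
[[ 0.62272615 -0.17792335  0.21      ]]
```

```bash
python3 -m inch '[0,-4,-5,0,0,0,0, 0,-14,-17,0,0,0,-0.01, 0,-30,-37,0,0,0,-0.02, 0,-48,-60,0,0,0,-0.03, 0,-66,-83,0,0,0,-0.04, 0,-85,-106,0,0,0,-0.05, 0,-104,-130,0,0,0,-0.06, 0,-123,-153,0,0,0,-0.07, 0,-140,-175,0,0,0,-0.072, 0,-154,-192,0,0,0,-0.072]'; python3 -c "
from h import *
plan(.436,-.342,.09,103.8)"
```

```text
clock: 6.33
ee_pos: [0.4493, -0.3259, 0.2027]
tool_rot: [-3.138, 0.0, 1.811]
wrist_force: [0.6, 0.1, -4.1]
width: 0.347
clk 6.33 pos [ 0.4493 -0.3259  0.2027] rot [-3.138  0.     1.811] q1,q6 [-0.83 -1.07] F [ 0.6  0.1 -4.1] w 0.347
shift mm [-12.4 -16.3 112.8] turn [-0.004  0.    -0.001]
```

The near end matches its prediction to 1 px, so the spindle is straight and centred. Descending over the cradle.

```bash
python3 -m inch '[0,-4,-6,5,0,0,0, 0,-9,-12,15,0,0,0, 0,-12,-16,30,0,0,0, 0,-12,-16,50,0,0,0, 0,-12,-16,70,0,0,0, 0,-12,-16,90,0,0,0, 0,-12,-16,107,0,0,0, 0,-12,-16,120,0,0,0, 0,-12,-16,127,0,0,0, 0,-12,-16,130,0,0,0]'
python3 - <<'E'
from h import *
from cell import manip
plan(.436,-.342,.034,103.8)
a=[]
for n,x,y in(("top",441,262),("scene",203,290)):
    d=manip.get_image(n); im=d["image"][:,:,::-1].copy()
    x0,y0=x-32,y-40
    c=cv2.resize(im[y0:y0+80,x0:x0+65],(390*1,480),interpolation=cv2.INTER_CUBIC)
    a.append(cv2.convertScaleAbs(c,alpha=1.5))
cv2.imwrite("pics/a5.png",np.hstack(a))
E
```

```text
clock: 7.17
ee_pos: [0.4356, -0.3399, 0.0706]
tool_rot: [-3.136, -0.003, 1.812]
wrist_force: [-1.4, 0.9, -3.0]
width: 0.346
clk 7.17 pos [ 0.4356 -0.3399  0.0706] rot [-3.136e+00 -3.000e-03  1.812e+00] q1,q6 [-0.86 -1.1 ] F [-1.4  0.9 -3. ] w 0.346
shift mm [-2.2  0.1 36.6] turn [-0.005 -0.003  0.   ]
```

View pics/a5.png

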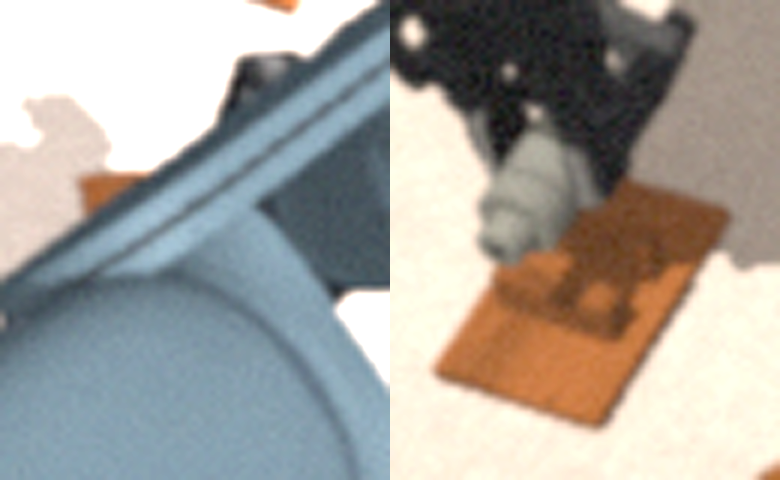

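The scene view shows the spindle above the cradle board; the top view is blocked by the arm. I'll verify the board's corners from this picture.

Run:
```python
from h import *
s=dict(np.load("scene0.npz"))
q=lambda l:(np.array(l)-[390,0])/6+[171,250]-.4
c=ray(s,q([(437,365),(603,415),(730,212)]),.008)[:,:2]
print(c.round(4).tolist(),"centre",((c[0]+c[2])/2).round(4), np.linalg.norm(np.diff(c,axis=0),axis=1))
i=s["image"][270:330,175:235,::-1]
cv2.imwrite("pics/z9.png",cv2.resize(i,None,fx=10,fy=10,interpolation=cv2.INTER_CUBIC))
```

```text
[[0.4157, -0.3979], [0.4818, -0.3799], [0.4594, -0.2879]] centre [ 0.4375 -0.3429] [0.06845772 0.09476159]
```

View pics/z9.png

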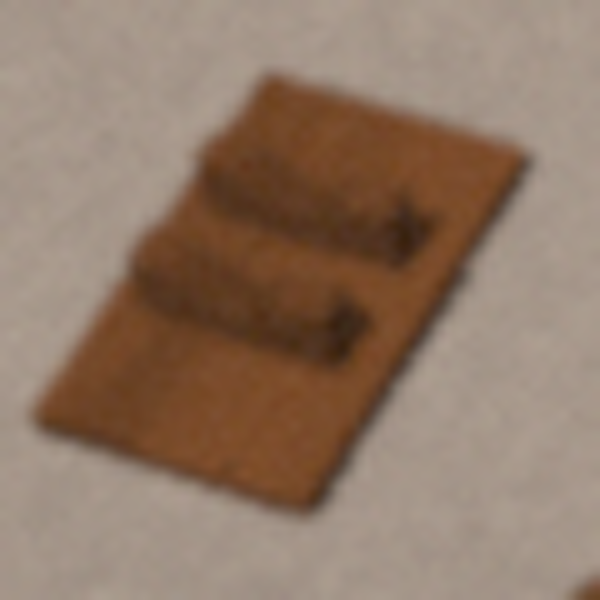

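The cradle centre is confirmed at (0.437, -0.3425). Lowering the last part slowly.

```bash
python3 -m inch '[0,-1,0,4,0,0,0, 0,-3,0,9,0,0,0, 0,-3,0,14,0,0,0, 0,-3,0,19,0,0,0, 0,-3,0,24,0,0,0, 0,-3,0,28,0,0,0, 0,-3,0,31,0,0,0, 0,-3,0,34,0,0,0, 0,-3,0,35,0,0,0, 0,-3,0,36,0,0,0]'; python3 -c "
from h import *
plan(.437,-.3425,.032,103.8)"
```

```text
clock: 8.1
ee_pos: [0.4367, -0.3438, 0.0359]
tool_rot: [-3.137, -0.001, 1.812]
wrist_force: [0.3, 0.4, -3.6]
width: 0.35
clk 8.1 pos [ 0.4367 -0.3438  0.0359] rot [-3.137e+00 -1.000e-03  1.812e+00] q1,q6 [-0.87 -1.1 ] F [ 0.3  0.4 -3.6] w 0.35
shift mm [1.2 0.7 3.9] turn [-0.005 -0.001  0.   ]
```

```bash
python3 -m inch '[0,1,0,1,0,0,0, 0,1,0,2,0,0,0, 0,1,0,3,0,0,0, 0,1,0,3.5,0,0,0, 0,1,0,4,0,0,0, 0,1,0,4,0,0,0, 0,1,0,4,0,0,0]'
```

```text
clock: 8.68
ee_pos: [0.4363, -0.343, 0.0327]
tool_rot: [-3.137, -0.001, 1.812]
wrist_force: [-3.1, 1.0, 6.0]
width: 0.353
```

Contact: Fz went from -3.6 to +6 N at the expected height. Releasing.

```bash
python3 -m inch '[0.4,0,0,0,0,0,0, 0.45,0,0,0,0,0,0, 0.5,0,0,0,0,0,0, 0.6,0,0,0,0,0,0, 0.7,0,0,0,0,0,0, 0.7,0,0,-5,0,0,0, 0.7,0,0,-15,0,0,0, 0.7,0,0,-30,0,0,0, 0.7,0,0,-50,0,0,0, 0.7,0,0,-80,0,0,0]';  python3 -m inch '[0.8,0,0,-30,0,0,0, 0.8,0,0,-70,0,0,0, 0.8,10,20,-110,0,0,0, 0.8,30,50,-120,0,0,0, 0.8,50,80,-120,0,0,0, 0.8,70,115,-120,0,0,0, 0.8,80,130,-120,0,0,0, 0.8,80,130,-120,0,0,0]'
python3 - <<'E'
from h import *
from cell import manip
plan(.614,-.138,.23,99.3)
a=[]
for n,x,y in(("top",441,262),("scene",203,290)):
    d=manip.get_image(n); im=d["image"][:,:,::-1].copy()
    x0,y0=x-32,y-40
    c=cv2.resize(im[y0:y0+80,x0:x0+65],(390*1,480),interpolation=cv2.INTER_CUBIC)
    a.append(cv2.convertScaleAbs(c,alpha=1.3))
    print(n,proj(d,[.437,-.3425,.0536]))
cv2.imwrite("pics/a6.png",np.hstack(a))
E
```

```text
clock: 9.52
ee_pos: [0.4357, -0.3419, 0.1124]
tool_rot: [-3.135, -0.004, 1.812]
wrist_force: [-0.1, -0.8, -0.1]
width: 0.699
clock: 10.18
ee_pos: [0.5462, -0.23, 0.2331]
tool_rot: [-3.138, -0.004, 1.816]
wrist_force: [-1.0, 0.2, -0.0]
width: 0.803
clk 10.18 pos [ 0.5462 -0.23    0.2331] rot [-3.138 -0.004  1.816] q1,q6 [-0.59 -0.83] F [-1.   0.2 -0. ] w 0.803
shift mm [72.8 88.1  3.1] turn [-0.004 -0.004  0.083]
top [[446.34932903 259.79771119]]
scene [[199.66293896 284.85039576]]
```

View pics/a6.png

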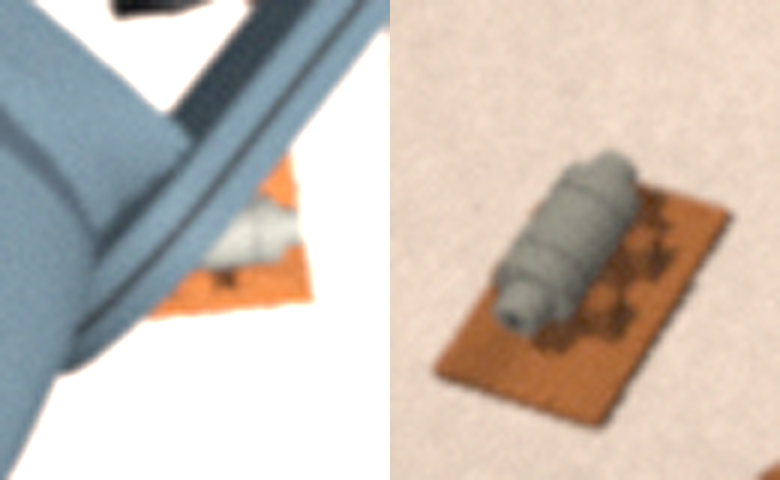

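The spindle lies in the cradle, with its near face at crop (515,318) and far end at (612,157). I'll check its centre, then take a clear look at the V-block.

Run:
```python
from h import *
from cell import manip
s=dict(np.load("scene0.npz"))
q=lambda l:(np.array(l)-[390,0])/6+[171,250]-.4
c=np.r_[ray(s,q([(515,316)]),.0376),ray(s,q([(612,156)]),.045)][:,:2]
print(c.round(4).tolist(),c.mean(0),np.linalg.norm(c[1]-c[0]),np.degrees(np.arctan2(*(c[1]-c[0])[::-1])))
a=[]
for n,x0,y0,w,hh in(("top",352,150,60,60),("scene",290,215,60,60)):
    d=manip.get_image(n); im=d["image"][:,:,::-1].copy()
    c=cv2.resize(im[y0:y0+hh,x0:x0+w],None,fx=6.5,fy=6.5,interpolation=cv2.INTER_CUBIC)
    a.append(cv2.convertScaleAbs(c,alpha=1.8))
cv2.imwrite("pics/a7.png",np.hstack(a))
```

```text
[[0.4441, -0.3784], [0.4276, -0.3105]] [ 0.43585473 -0.34441309] 0.06988484873943392 103.67953989794316
```

View pics/a7.png

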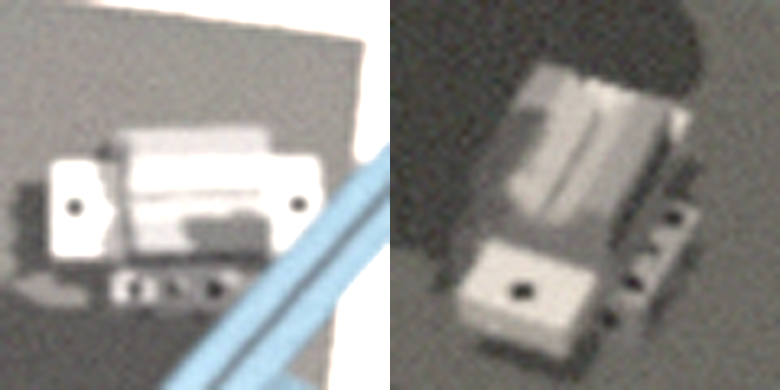

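Run:
```python
from h import *
d=dict(np.load("top0.npz")); s=dict(np.load("scene0.npz"))
t=lambda l:np.array(l)/6.5+[352,150]-.4
q=lambda l:(np.array(l)-[390,0])/6.5+[290,215]-.4
print("top TL,TR z.133",ray(d,t([(118,131),(268,126)]),.133)[:,:2].round(4).tolist())
print("groove ends z.120",ray(d,t([(130,195),(262,191)]),.120)[:,:2].round(4).tolist())
print("near top corners?",ray(d,t([(130,245),(270,240)]),.133)[:,:2].round(4).tolist())
print("scene far corners z.133",ray(s,q([(540,65),(690,107)]),.133)[:,:2].round(4).tolist(),"groove near/far",ray(s,q([(542,217),(597,115)]),.120)[:,:2].round(4).tolist())
print("holes",ray(d,t([(74,207),(298,204)]),.101)[:,:2].round(4).tolist(),ray(s,q([(522,291)]),.101)[:,:2].round(4).tolist())
```

```text
top TL,TR z.133 [[0.6333, -0.1037], [0.6438, -0.1631]]
groove ends z.120 [[0.6111, -0.1126], [0.6203, -0.1653]]
near top corners? [[0.5873, -0.114], [0.5972, -0.169]]
scene far corners z.133 [[0.5867, -0.1177], [0.641, -0.1067]] groove near/far [[0.6195, -0.1666], [0.6097, -0.1166]]
holes [[0.6079, -0.092], [0.6221, -0.1829]] [[0.6226, -0.1837]]
```

The V-block centre is at (0.615, -0.139) at 99.5°, unmoved by the first lift. Moving over it and descending.

```bash
python3 -m inch '[1,10,12,0,0,0,0.01, 1,25,30,0,0,0,0.03, 1,43,52,0,0,0,0.05, 1,60,73,0,0,0,0.07, 1,71,88,5,0,0,0.083, 1,72,89,20,0,0,0.083, 1,72,89,35,0,0,0.083, 1,72,89,45,0,0,0.083, 1,72,89,50,0,0,0.083, 1,72,89,50,0,0,0.083]'; python3 -c "
from h import *
plan(.615,-.139,.104,99.5)"
```

```text
clock: 11.22
ee_pos: [0.6109, -0.1437, 0.1807]
tool_rot: [-3.132, -0.004, 1.727]
wrist_force: [0.1, -0.1, 0.2]
width: 0.998
clk 11.22 pos [ 0.6109 -0.1437  0.1807] rot [-3.132 -0.004  1.727] q1,q6 [-0.41 -0.56] F [ 0.1 -0.1  0.2] w 0.998
shift mm [ 3.7  5.5 76.6] turn [-0.009 -0.004 -0.01 ]
```

```bash
python3 -m inch '[1,1,2,5,0,0,0, 1,3,4,14,-0.005,-0.002,-0.005, 1,4,5,26,-0.009,-0.004,-0.01, 1,4,5,38,-0.009,-0.004,-0.01, 1,4,5,50,-0.009,-0.004,-0.01, 1,4,5,60,-0.009,-0.004,-0.01, 1,4,5,68,-0.009,-0.004,-0.01, 1,4,5,73,-0.009,-0.004,-0.01, 1,4,5,76,-0.009,-0.004,-0.01, 1,4,5,76,-0.009,-0.004,-0.01]'; python3 -c "
from h import *
plan(.615,-.139,.104,99.5)"
```

```text
clock: 12.05
ee_pos: [0.6142, -0.1388, 0.1041]
tool_rot: [-3.141, -0.001, 1.736]
wrist_force: [-0.4, -0.1, 1.1]
width: 0.999
clk 12.05 pos [ 0.6142 -0.1388  0.1041] rot [-3.141e+00 -1.000e-03  1.736e+00] q1,q6 [-0.4  -0.56] F [-0.4 -0.1  1.1] w 0.999
shift mm [-0.4  0.7  0.1] turn [-0.001 -0.001 -0.   ]
```

```bash
python3 -m inch '[0.8,0,1,0,0,0,0, 0.7,0,1,0,0,0,0, 0.65,0,1,0,0,0,0, 0.62,0,1,0,0,0,0, 0.6,0,1,0,0,0,0, 0.55,0,1,0,0,0,0, 0.4,0,1,0,0,0,0, 0,0,1,0,0,0,0, 0,0,1,0,0,0,0, 0,0,1,0,0,0,0]'; python3 -m inch '[0,0,0,-2,0,0,0, 0,0,0,-6,0,0,0, 0,0,0,-12,0,0,0, 0,0,0,-20,0,0,0, 0,0,0,-28,0,0,0, 0,0,0,-34,0,0,0, 0,0,0,-38,0,0,0, 0,0,0,-40,0,0,0]'
python3 - <<'E'
from h import *
from cell import manip
plan(.588,.3225,.26,79)
a=[]
for n,x0,y0,w,hh in(("top",360,140,60,60),("scene",290,190,60,80)):
    d=manip.get_image(n); im=d["image"][:,:,::-1].copy()
    c=cv2.resize(im[y0:y0+hh,x0:x0+w],(390,hh*65//10),interpolation=cv2.INTER_CUBIC)
    c=cv2.copyMakeBorder(c,0,520-c.shape[0],0,0,cv2.BORDER_CONSTANT)
    a.append(cv2.convertScaleAbs(c,alpha=1.8))
cv2.imwrite("pics/a8.png",np.hstack(a))
E
```

```text
clock: 12.88
ee_pos: [0.6151, -0.1388, 0.1047]
tool_rot: [-3.141, -0.0, 1.736]
wrist_force: [-3.5, -0.3, 5.5]
width: 0.572
clock: 13.55
ee_pos: [0.6156, -0.1389, 0.1459]
tool_rot: [3.141, 0.0, 1.736]
wrist_force: [-0.8, -0.6, -5.3]
width: 0.572
clk 13.55 pos [ 0.6156 -0.1389  0.1459] rot [3.141 0.    1.736] q1,q6 [-0.4  -0.56] F [-0.8 -0.6 -5.3] w 0.572
shift mm [ 459.6   48.9 -114.3] turn [0.001 0.    0.358]
```

View pics/a8.png

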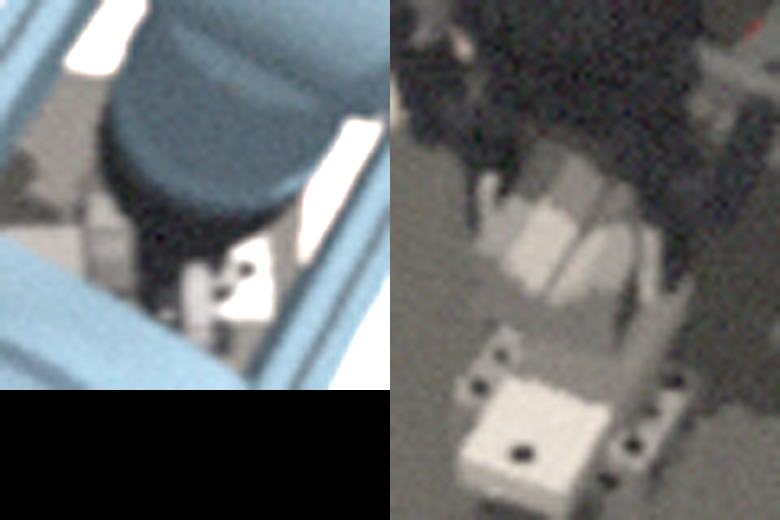

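The V-block is held (-5.3 N) and clear of the parallel. I'll raise it above the gauge stand and carry it left.

```bash
python3 -m inch '[0,0,0,-8,0,0,0, 0,0,0,-24,0,0,0, 0,0,0,-45,0,0,0, 0,0,0,-68,0,0,0, 0,2,0,-90,0,0,0, 0,8,1,-106,0,0,0, 0,22,2,-116,0,0,0, 0,42,4,-119,0,0,0.02, 0,65,7,-119,0,0,0.04, 0,90,10,-119,0,0,0.07]'; python3 -c "
from h import *
plan(.588,.3225,.26,79)"
```

```text
clock: 14.48
ee_pos: [0.6099, -0.0472, 0.2643]
tool_rot: [-3.141, -0.0, 1.665]
wrist_force: [0.6, 0.0, -5.7]
width: 0.574
clk 14.48 pos [ 0.6099 -0.0472  0.2643] rot [-3.141 -0.     1.665] q1,q6 [-0.26 -0.35] F [ 0.6  0.  -5.7] w 0.574
shift mm [370.2  12.8   4.4] turn [-0.    -0.     0.286]
```

```bash
python3 -m inch '[0,20,1,0,0,0,0.02, 0,45,2,0,0,0,0.04, 0,73,3,0,0,0,0.07, 0,102,4,0,0,0,0.1, 0,131,5,0,0,0,0.13, 0,160,6,0,0,0,0.16, 0,189,7,0,0,0,0.19, 0,218,8,0,0,0,0.22, 0,247,9,0,0,0,0.25, 0,276,10,0,0,0,0.286]';python3 -m inch '[0,25,2,0,0,0,0, 0,46,3,0,0,0,0, 0,64,3,0,0,0,0, 0,78,3,0,0,0,0, 0,88,3,0,0,0,0, 0,92,3,0,0,0,0, 0,92,3,0,0,0,0]'; python3 -c "
from h import *
plan(.588,.3225,.1,79)"
```

```text
clock: 15.32
ee_pos: [0.5927, 0.2307, 0.2638]
tool_rot: [-3.139, 0.0, 1.378]
wrist_force: [0.7, 0.2, -4.8]
width: 0.577
clock: 15.9
ee_pos: [0.6127, 0.3214, 0.2631]
tool_rot: [-3.138, 0.001, 1.379]
wrist_force: [0.8, -1.4, -5.6]
width: 0.575
clk 15.9 pos [0.6127 0.3214 0.2631] rot [-3.138e+00  1.000e-03  1.379e+00] q1,q6 [0.32 0.51] F [ 0.8 -1.4 -5.6] w 0.575
shift mm [ -3.5 -23.9 163.2] turn [-0.003  0.001  0.   ]
```

```bash
python3 -m inch '[0,-1,-6,5,0,0,0, 0,-2,-14,18,0,0,0, 0,-3,-20,36,0,0,0, 0,-4,-24,58,0,0,0, 0,-4,-24,82,0,0,0, 0,-4,-24,106,0,0,0, 0,-4,-24,130,0,0,0, 0,-4,-24,152,0,0,0, 0,-4,-24,168,0,0,0, 0,-4,-24,178,0,0,0]';python3 -m inch '[0,0,0,9,0,0,0, 0,0,0,16,0,0,0, 0,0,0,21,0,0,0, 0,0,0,24,0,0,0, 0,0,0,24,0,0,0]'
python3 - <<'E'
from h import *
from cell import manip
plan(.588,.3225,.011,79)
a=[]
for n,x0,y0,w,hh in(("top",186,136,60,80),("scene",360,125,60,80)):
    d=manip.get_image(n); im=d["image"][:,:,::-1].copy()
    c=cv2.resize(im[y0:y0+hh,x0:x0+w],(390,hh*65//10),interpolation=cv2.INTER_CUBIC)
    a.append(cv2.convertScaleAbs(c,alpha=1.3))
cv2.imwrite("pics/a9.png",np.hstack(a))
E
```

```text
clock: 16.73
ee_pos: [0.5865, 0.3204, 0.0829]
tool_rot: [-3.135, 0.003, 1.378]
wrist_force: [-1.6, 0.4, -5.0]
width: 0.574
clock: 17.15
ee_pos: [0.5864, 0.3203, 0.0588]
tool_rot: [-3.135, 0.003, 1.378]
wrist_force: [-0.3, -0.4, -5.6]
width: 0.575
clk 17.15 pos [0.5864 0.3203 0.0588] rot [-3.135e+00  3.000e-03  1.378e+00] q1,q6 [0.33 0.53] F [-0.3 -0.4 -5.6] w 0.575
shift mm [ 2.6  1.5 47.8] turn [-0.006  0.003 -0.001]
```

View pics/a9.png

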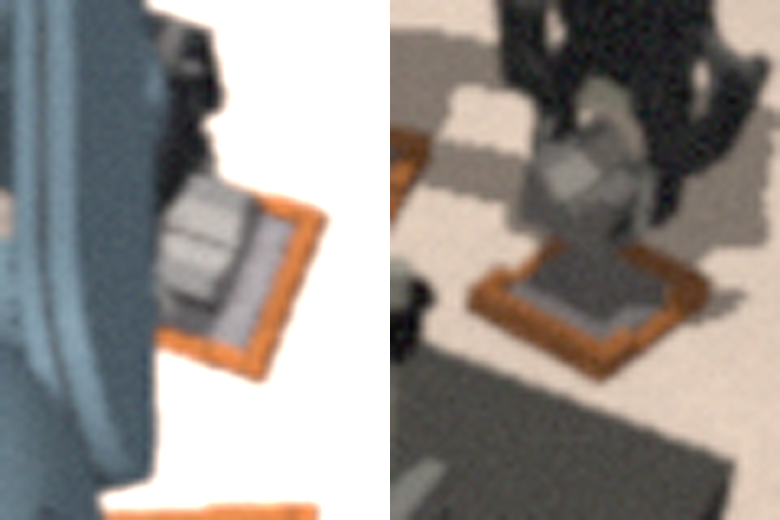

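The block hangs over the tray in both views. I'll compare its visible top corners with the expected position, and re-check the tray's corners.

Run:
```python
from h import *
d=dict(np.load("top0.npz"));s=dict(np.load("scene0.npz"))
t=lambda l:np.array(l)/6.5+[186,136]-.4
q=lambda l:(np.array(l)-[390,0])/6.5+[360,125]-.4
print("block end corners z.088",ray(d,t([(250,203),(212,300)]),.088)[:,:2].round(4).tolist(),"expect .605,.288  .556,.297")
print("tray outer corners z.016 (far right), z0.016",ray(d,t([(326,215),(264,380)]),.016)[:,:2].round(4).tolist())
e=np.array([np.cos(np.radians(79)),np.sin(np.radians(79))]);n=np.array([e[1],-e[0]])
c=np.array([.588,.3225]);print("expect",[(c-.044*e+k*.041*n).round(4).tolist() for k in(1,-1)])
print("scene tray rim left, near, right",ray(s,q([(470,288),(600,352),(710,278)]),.016)[:,:2].round(4).tolist(), [(c+a*.044*e+b*.041*n).round(4).tolist() for a,b in((-1,-1),(-1,1),(1,1))])
```

```text
block end corners z.088 [[0.5988, 0.2862], [0.5554, 0.2942]] expect .605,.288  .556,.297
tray outer corners z.016 (far right), z0.016 [[0.616, 0.2699], [0.5384, 0.2836]]
expect [[0.6199, 0.2715], [0.5394, 0.2871]]
scene tray rim left, near, right [[0.5425, 0.2852], [0.6159, 0.2741], [0.6361, 0.3554]] [[0.5394, 0.2871], [0.6199, 0.2715], [0.6366, 0.3579]]
```

Block and tray show the same small offset, so the target is about (0.587, 0.321) and the tool is nearly on it. Lowering.

```bash
python3 -m inch '[0,0,1,5,-0.003,0.001,0, 0,1,1,11,-0.006,0.003,0, 0,1,1,18,-0.006,0.003,0, 0,1,1,25,-0.006,0.003,0, 0,1,1,31,-0.006,0.003,0, 0,1,1,36,-0.006,0.003,0, 0,1,1,40,-0.006,0.003,0, 0,1,1,43,-0.006,0.003,0, 0,1,1,45,-0.006,0.003,0, 0,1,1,46,-0.006,0.003,0]'; python3 -m inch '[0,0,0,1,0,0,0, 0,0,0,1.5,0,0,0, 0,0,0,1.5,0,0,0]'
```

```text
clock: 18.08
ee_pos: [0.5876, 0.3213, 0.0133]
tool_rot: [3.141, -0.001, 1.378]
wrist_force: [0.1, 0.1, -5.4]
width: 0.571
clock: 18.33
ee_pos: [0.5878, 0.3213, 0.0119]
tool_rot: [3.141, -0.001, 1.378]
wrist_force: [0.1, -0.5, -6.6]
width: 0.571
```

```bash
python3 -m inch '[0,0,0,0.5,0,0,0, 0,0,0,1,0,0,0, 0,0,0,1.5,0,0,0, 0,0,0,1.5,0,0,0, 0,0,0,1.5,0,0,0]'
```

```text
clock: 18.75
ee_pos: [0.5879, 0.3214, 0.0117]
tool_rot: [3.14, -0.001, 1.378]
wrist_force: [-3.1, -0.2, 5.7]
width: 0.577
```

Seated: contact at TCP z 0.0117, as predicted. Releasing and backing up.

```bash
python3 -m inch '[0.6,0,0,0,0,0,0, 0.65,0,0,0,0,0,0, 0.7,0,0,0,0,0,0, 0.8,0,0,0,0,0,0, 0.85,0,0,0,0,0,0, 0.85,0,0,-4,0,0,0, 0.85,0,0,-14,0,0,0, 0.85,0,0,-34,0,0,0, 0.85,0,0,-64,0,0,0, 0.85,0,0,-100,0,0,0]';  python3 -m inch '[0.85,0,0,-40,0,0,0, 0.85,0,0,-80,0,0,0, 0.85,0,0,-120,0,0,0, 0.85,-15,-10,-145,0,0,0, 0.85,-40,-20,-150,0,0,-0.05, 0.85,-75,-30,-150,0,0,-0.1, 0.85,-110,-30,-150,0,0,-0.15, 0.85,-145,-30,-150,0,0,-0.2, 0.85,-180,-30,-150,0,0,-0.28, 0.85,-210,-30,-150,0,0,-0.355]'
python3 - <<'E'
from h import *
from cell import manip
plan(.614,-.138,.26,99.3)
a=[]
for n,x0,y0,w,hh in(("top",186,136,60,80),("scene",360,125,60,80)):
    d=manip.get_image(n); im=d["image"][:,:,::-1].copy()
    c=cv2.resize(im[y0:y0+hh,x0:x0+w],(390,hh*65//10),interpolation=cv2.INTER_CUBIC)
    a.append(cv2.convertScaleAbs(c,alpha=1.3))
cv2.imwrite("pics/a10.png",np.hstack(a))
E
```

```text
clock: 19.58
ee_pos: [0.5865, 0.3208, 0.1115]
tool_rot: [-3.14, 0.001, 1.378]
wrist_force: [0.6, -0.1, 0.7]
width: 0.847
clock: 20.42
ee_pos: [0.5163, 0.1187, 0.263]
tool_rot: [-3.141, 0.001, 1.737]
wrist_force: [-0.1, -0.3, -0.1]
width: 0.849
clk 20.42 pos [0.5163 0.1187 0.263 ] rot [-3.141e+00  1.000e-03  1.737e+00] q1,q6 [ 0.02 -0.15] F [-0.1 -0.3 -0.1] w 0.849
shift mm [-269.3   54.     3.2] turn [-0.001  0.001  0.004]
```

View pics/a10.png

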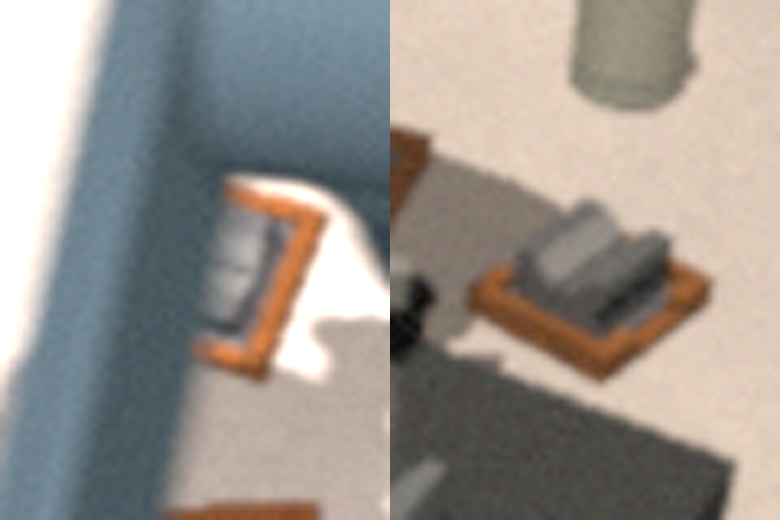

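The V-block sits level inside its pocket, V upwards, with felt showing around it. Now back to the stack for the parallel.

```bash
python3 -m inch '[0.9,-20,0,0,0,0,0, 0.9,-50,0,0,0,0,0, 0.9,-85,0,0,0,0,0, 0.9,-120,0,0,0,0,0, 0.9,-155,0,0,0,0,0, 0.9,-190,0,0,0,0,0, 0.9,-222,5,0,0,0,0, 0.9,-246,5,0,0,0,0, 0.9,-260,5,0,0,0,0, 0.9,-265,5,0,0,0,0]';  python3 - <<'E'
from h import *
from cell import manip
plan(.614,-.138,.2,99.3)
a=[]
for n,x0,y0,w,hh in(("top",352,150,60,60),("scene",290,215,60,60)):
    d=manip.get_image(n); im=d["image"][:,:,::-1].copy()
    c=cv2.resize(im[y0:y0+hh,x0:x0+w],None,fx=6.5,fy=6.5,interpolation=cv2.INTER_CUBIC)
    a.append(cv2.convertScaleAbs(c,alpha=1.6))
cv2.imwrite("pics/a11.png",np.hstack(a))
E
```

```text
clock: 21.35
ee_pos: [0.5641, -0.1456, 0.2638]
tool_rot: [-3.141, 0.002, 1.728]
wrist_force: [0.5, -0.2, 0.1]
width: 0.904
clk 21.35 pos [ 0.5641 -0.1456  0.2638] rot [-3.141e+00  2.000e-03  1.728e+00] q1,q6 [-0.44 -0.6 ] F [ 0.5 -0.2  0.1] w 0.904
shift mm [-0.1 50.6 63.7] turn [-0.001  0.002 -0.005]
```

View pics/a11.png

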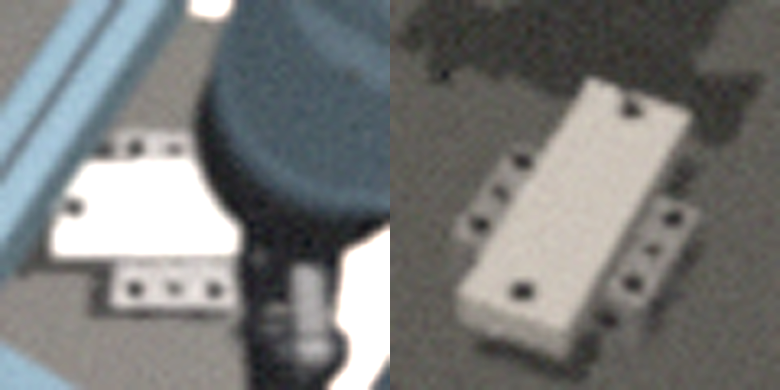

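The scene view shows the whole parallel (holes at crop (632,107) and (522,290)) and both ends of the riser. I'll cast these points.

Run:
```python
from h import *
s=dict(np.load("scene0.npz"));d=dict(np.load("top0.npz"))
q=lambda l:(np.array(l)-[390,0])/6.5+[290,215]-.4
t=lambda l:np.array(l)/6.5+[352,150]-.4
c=ray(s,q([(588,80),(692,108),(572,332),(460,292)]),.101)[:,:2]
print(c.round(4).tolist(),c.mean(0),np.linalg.norm(np.diff(c,axis=0),axis=1))
h=ray(s,q([(632,107),(522,290)]),.101)[:,:2];print("holes",h.round(4).tolist(),h.mean(0),np.degrees(np.arctan2(*(h[0]-h[1])[::-1])))
r=ray(s,q([(522,160),(479,225),(674,217),(632,284)]),.085)[:,:2];print("riser holes L far,near; R far,near",r.round(4).tolist(),r.mean(0))
print("top riser holes near edge",ray(d,t([(135,288),(215,288),(108,148),(176,148)]),.085)[:,:2].round(4).tolist())
```

```text
[[0.5879, -0.088], [0.6268, -0.0796], [0.6462, -0.1893], [0.6054, -0.1954]] [ 0.61657221 -0.1380798 ] [0.03985206 0.11142827 0.04120225]
holes [[0.6085, -0.0909], [0.6224, -0.1833]] [ 0.61542039 -0.1371234 ] 98.56820472387187
riser holes L far,near; R far,near [[0.5812, -0.1217], [0.5857, -0.1557], [0.6413, -0.1153], [0.6451, -0.1494]] [ 0.61333743 -0.13552221]
top riser holes near edge [[0.5813, -0.1222], [0.586, -0.155], [0.6393, -0.104], [0.6432, -0.1321]]
```

The parallel is at (0.6155, -0.1375) at 98.8° (measured 111 x 40.5 mm, as it should be), and the riser is at about (0.6135, -0.1355) at 7°. Descending on the parallel.

```bash
python3 -m inch '[0.9,0,10,5,0,0,0, 0.9,0,25,12,0,0,0, 0.9,0,40,25,0,0,0, 0.9,0,50,45,0,0,0, 0.9,0,52,65,0,0,0, 0.9,0,52,85,0,0,0, 0.9,0,52,102,0,0,0, 0.9,0,52,115,0,0,0, 0.9,0,52,122,0,0,0, 0.9,0,52,125,0,0,0]'; python3 -c "
from h import *
plan(.6155,-.1375,.0875,98.8)"
```

```text
clock: 22.28
ee_pos: [0.6146, -0.1336, 0.1372]
tool_rot: [-3.139, -0.0, 1.732]
wrist_force: [-0.6, 0.2, -0.2]
width: 0.897
clk 22.28 pos [ 0.6146 -0.1336  0.1372] rot [-3.139 -0.     1.732] q1,q6 [-0.39 -0.55] F [-0.6  0.2 -0.2] w 0.897
shift mm [-4.   0.4 49.7] turn [-0.003 -0.     0.007]
```

```bash
python3 -m inch '[0.9,-1,0,5,0,0,0, 0.9,-2,0,12,0,0,0.003, 0.9,-4,0,20,-0.003,0,0.007, 0.9,-4,0,28,-0.003,0,0.007, 0.9,-4,0,36,-0.003,0,0.007, 0.9,-4,0,42,-0.003,0,0.007, 0.9,-4,0,46,-0.003,0,0.007, 0.9,-4,0,49,-0.003,0,0.007, 0.9,-4,0,49,-0.003,0,0.007, 0.9,-4,0,49,-0.003,0,0.007]'; python3 -c "
from h import *
plan(.6155,-.1375,.0875,98.8)"
```

```text
clock: 23.12
ee_pos: [0.6151, -0.1376, 0.0882]
tool_rot: [-3.142, -0.0, 1.724]
wrist_force: [1.1, -0.3, -0.6]
width: 0.896
clk 23.12 pos [ 0.6151 -0.1376  0.0882] rot [-3.142 -0.     1.724] q1,q6 [-0.4  -0.55] F [ 1.1 -0.3 -0.6] w 0.896
shift mm [0.  0.4 0.7] turn [-0. -0.  0.]
```

```bash
python3 -m inch '[0.75,0,0,0,0,0,0, 0.65,0,0,0,0,0,0, 0.58,0,0,0,0,0,0, 0.53,0,0,0,0,0,0, 0.5,0,0,0,0,0,0, 0.48,0,0,0,0,0,0, 0.4,0,0,0,0,0,0, 0,0,0,0,0,0,0, 0,0,0,0,0,0,0, 0,0,0,0,0,0,0]'; python3 -m inch '[0,0,0,-2,0,0,0, 0,0,0,-6,0,0,0, 0,0,0,-12,0,0,0, 0,0,0,-20,0,0,0, 0,0,0,-28,0,0,0, 0,0,0,-34,0,0,0, 0,0,0,-38,0,0,0, 0,0,0,-40,0,0,0]'
python3 - <<'E'
from h import *
from cell import manip
plan(.441,.318,.26,99.9)
a=[]
for n,x0,y0,w,hh in(("top",360,140,60,60),("scene",290,190,60,80)):
    d=manip.get_image(n); im=d["image"][:,:,::-1].copy()
    c=cv2.resize(im[y0:y0+hh,x0:x0+w],(390,hh*65//10),interpolation=cv2.INTER_CUBIC)
    c=cv2.copyMakeBorder(c,0,520-c.shape[0],0,0,cv2.BORDER_CONSTANT)
    a.append(cv2.convertScaleAbs(c,alpha=1.8))
cv2.imwrite("pics/a12.png",np.hstack(a))
E
```

```text
clock: 23.95
ee_pos: [0.6152, -0.1377, 0.0887]
tool_rot: [3.141, 0.0, 1.725]
wrist_force: [-1.7, 0.2, 5.2]
width: 0.448
clock: 24.62
ee_pos: [0.6157, -0.1378, 0.1298]
tool_rot: [3.14, 0.001, 1.725]
wrist_force: [-0.0, -0.5, -5.4]
width: 0.446
clk 24.62 pos [ 0.6157 -0.1378  0.1298] rot [3.140e+00 1.000e-03 1.725e+00] q1,q6 [-0.4  -0.55] F [-0.  -0.5 -5.4] w 0.446
shift mm [ 477.1 -102.6 -130.8] turn [ 0.002  0.001 -0.019]
```

View pics/a12.png

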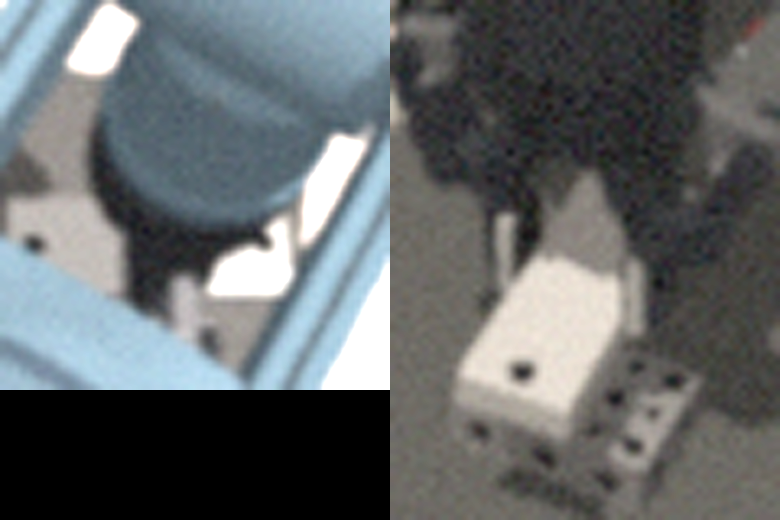

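The parallel is held (-5.4 N) and looks level. Raising and carrying it to the parallel tray.

```bash
python3 -m inch '[0,0,0,-8,0,0,0, 0,0,0,-24,0,0,0, 0,0,0,-46,0,0,0, 0,0,0,-70,0,0,0, 0,2,0,-95,0,0,0, 0,8,-2,-115,0,0,0, 0,22,-5,-128,0,0,0, 0,42,-9,-133,0,0,0, 0,65,-14,-133,0,0,0, 0,90,-19,-133,0,0,-0.02]'; python3 -m inch '[0,25,-5,0,0,0,0, 0,53,-11,0,0,0,0, 0,82,-18,0,0,0,0, 0,112,-24,0,0,0,0, 0,142,-31,0,0,0,0, 0,172,-37,0,0,0,0, 0,202,-44,0,0,0,0, 0,232,-50,0,0,0,0, 0,262,-56,0,0,0,0, 0,290,-62,0,0,0,0]'; python3 -c "
from h import *
plan(.441,.318,.26,99.9)"
```

```text
clock: 25.55
ee_pos: [0.5819, -0.0505, 0.2624]
tool_rot: [3.141, 0.0, 1.744]
wrist_force: [0.7, -0.1, -4.1]
width: 0.451
clock: 26.38
ee_pos: [0.4688, 0.2264, 0.262]
tool_rot: [-3.142, -0.0, 1.744]
wrist_force: [-0.4, 0.1, -5.5]
width: 0.453
clk 26.38 pos [0.4688 0.2264 0.262 ] rot [-3.142 -0.     1.744] q1,q6 [0.24 0.06] F [-0.4  0.1 -5.5] w 0.453
shift mm [ 95.  -11.6   2.1] turn [-0.    -0.     0.001]
```

```bash
python3 -m inch '[0,24,-4,0,0,0,0, 0,46,-7,3,0,0,0, 0,66,-10,12,0,0,0, 0,82,-12,28,0,0,0, 0,92,-12,50,0,0,0, 0,95,-12,74,0,0,0, 0,95,-12,100,0,0,0, 0,95,-12,126,0,0,0, 0,95,-12,148,0,0,0, 0,95,-12,165,0,0,0]'; python3 -m inch '[0,0,0,12,0,0,0, 0,0,0,21,0,0,0, 0,0,0,27,0,0,0, 0,0,0,30,0,0,0, 0,0,0,31,0,0,0]'
python3 - <<'E'
from h import *
from cell import manip
plan(.441,.318,.011,99.9)
a=[]
for n,x0,y0,w,hh in(("top",180,180,60,80),("scene",325,115,60,80)):
    d=manip.get_image(n); im=d["image"][:,:,::-1].copy()
    c=cv2.resize(im[y0:y0+hh,x0:x0+w],(390,hh*65//10),interpolation=cv2.INTER_CUBIC)
    a.append(cv2.convertScaleAbs(c,alpha=1.4))
cv2.imwrite("pics/a13.png",np.hstack(a))
E
```

```text
clock: 27.22
ee_pos: [0.4382, 0.3178, 0.0949]
tool_rot: [-3.138, 0.0, 1.745]
wrist_force: [0.3, -0.1, -5.8]
width: 0.45
clock: 27.63
ee_pos: [0.4382, 0.318, 0.0639]
tool_rot: [-3.138, 0.0, 1.745]
wrist_force: [0.2, 0.9, -4.7]
width: 0.449
clk 27.63 pos [0.4382 0.318  0.0639] rot [-3.138  0.     1.745] q1,q6 [0.42 0.25] F [ 0.2  0.9 -4.7] w 0.449
shift mm [-0.4  3.  52.9] turn [-0.003  0.     0.001]
```

View pics/a13.png

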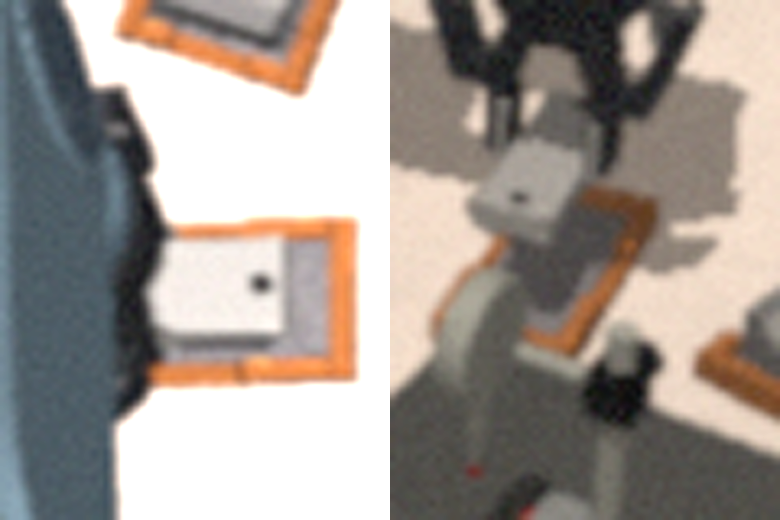

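The top view shows the held parallel's right end (corners at crop (285,238) and (283,338)) and the tray's right rim ((355,222) and (352,378)). I'll compare them in world coordinates.

Run:
```python
from h import *
d=dict(np.load("top0.npz"));s=dict(np.load("scene0.npz"))
t=lambda l:np.array(l)/6.5+[180,180]-.4
q=lambda l:(np.array(l)-[390,0])/6.5+[325,115]-.4
a=np.radians(99.9);e=np.array([np.cos(a),np.sin(a)])
p=ray(d,t([(285,237),(283,338)]),.076)[:,:2];print("par end",p.round(4).tolist(),"ctr",(p.mean(0)+.055*e).round(4))
r=np.r_[ray(d,t([(356,221)]),.016),ray(d,t([(354,380)]),.010)][:,:2];print("tray end",r.round(4).tolist(),"ctr",(r.mean(0)+.071*e).round(4))
h=ray(d,t([(262,284)]),.076)[0,:2],ray(s,q([(519,197)]),.076)[0,:2];print("hole",h, "expect",np.array([.4382,.318])-.0465*e)
r=ray(s,q([(655,208),(572,348)]),.016)[:,:2];print("scene tray rim right side corners",r.round(4).tolist())
n=np.array([e[1],-e[0]]);c=np.array([.441,.318]);print("expect",c+.071*e+.036*n,c-.071*e+.036*n)
```

```text
par end [[0.4666, 0.2659], [0.4251, 0.2591]] ctr [0.4364 0.3167]
tray end [[0.4861, 0.2506], [0.4183, 0.2404]] ctr [0.44   0.3154]
hole (array([0.44593514, 0.27174745]), array([0.44635433, 0.27505403])) expect [0.4461947  0.27219242]
scene tray rim right side corners [[0.4678, 0.3835], [0.49, 0.2559]]
expect [0.46425697 0.39413221] [0.4886709  0.25424669]
```

The target is about (0.442, 0.3165), a small shift of (-2, +3.5) mm. Lowering.

```bash
python3 -m inch '[0,-1,2,5,0,0,0, 0,-2,3.5,11,-0.002,0,0, 0,-2,3.5,18,-0.003,0,0, 0,-2,3.5,25,-0.003,0,0, 0,-2,3.5,32,-0.003,0,0, 0,-2,3.5,38,-0.003,0,0, 0,-2,3.5,43,-0.003,0,0, 0,-2,3.5,47,-0.003,0,0, 0,-2,3.5,49,-0.003,0,0, 0,-2,3.5,50,-0.003,0,0]'; python3 -m inch '[0,0,0,1,0,0,0, 0,0,0,2,0,0,0, 0,0,0,3,0,0,0, 0,0,0,3,0,0,0, 0,0,0,3,0,0,0]'
```

```text
clock: 28.57
ee_pos: [0.4421, 0.3166, 0.014]
tool_rot: [-3.142, 0.0, 1.745]
wrist_force: [0.3, -0.4, -4.9]
width: 0.446
clock: 28.98
ee_pos: [0.4424, 0.3167, 0.0117]
tool_rot: [3.141, 0.0, 1.745]
wrist_force: [-0.9, -1.0, 0.9]
width: 0.449
```

Contact at the expected height (Fz went from -4.9 to +0.9 N). Press in 1 mm more, then release.

```bash
python3 -m inch '[0,0,0,0.5,0,0,0, 0,0,0,1,0,0,0, 0,0,0,1,0,0,0, 0.48,0,0,1,0,0,0, 0.52,0,0,1,0,0,0, 0.56,0,0,1,0,0,0, 0.65,0,0,1,0,0,0, 0.75,0,0,1,0,0,0, 0.75,0,0,0,0,0,0, 0.75,0,0,-4,0,0,0]';  python3 -m inch '[0.75,0,0,-10,0,0,0, 0.75,0,0,-30,0,0,0, 0.75,0,0,-60,0,0,0, 0.75,0,0,-100,0,0,0, 0.75,0,0,-140,0,0,0, 0.75,0,0,-180,0,0,0, 0.75,-10,0,-220,0,0,0, 0.75,-30,0,-240,0,0,0, 0.75,-60,0,-245,0,0,0, 0.75,-95,0,-245,0,0,0]'
python3 - <<'E'
from h import *
from cell import manip
plan(.6135,-.1355,.26,97)
a=[]
for n,x0,y0,w,hh in(("top",180,180,60,80),("scene",325,115,60,80)):
    d=manip.get_image(n); im=d["image"][:,:,::-1].copy()
    c=cv2.resize(im[y0:y0+hh,x0:x0+w],(390,hh*65//10),interpolation=cv2.INTER_CUBIC)
    a.append(cv2.convertScaleAbs(c,alpha=1.4))
cv2.imwrite("pics/a14.png",np.hstack(a))
E
```

```text
clock: 29.82
ee_pos: [0.4419, 0.3165, 0.0152]
tool_rot: [-3.141, 0.0, 1.745]
wrist_force: [0.8, -0.4, -0.3]
width: 0.751
clock: 30.65
ee_pos: [0.4594, 0.2235, 0.2643]
tool_rot: [3.135, -0.0, 1.748]
wrist_force: [-0.2, -0.4, 0.3]
width: 0.754
clk 30.65 pos [0.4594 0.2235 0.2643] rot [ 3.135 -0.     1.748] q1,q6 [0.23 0.06] F [-0.2 -0.4  0.3] w 0.754
shift mm [-380.5   88.6    4.7] turn [ 0.007 -0.001  0.055]
```

View pics/a14.png

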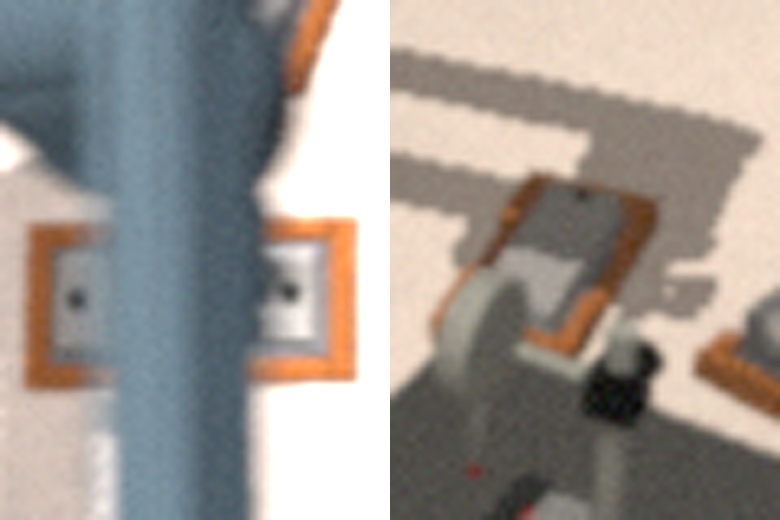

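The parallel is flat in its pocket, with felt visible all round. Now to the riser: turn the tool to yaw ~7° on the way.

```bash
python3 -m inch '[1,-15,4,0,0,0,0.06, 1,-35,8,0,0,0,0.16, 1,-58,14,0,0,0,0.27, 1,-82,19,0,0,0,0.38, 1,-106,25,0,0,0,0.49, 1,-130,30,0,0,0,0.6, 1,-154,36,0,0,0,0.71, 1,-178,42,0,0,0,0.82, 1,-202,47,0,0,0,0.93, 1,-226,53,0,0,0,1.03]'; python3 -c "
from h import *
plan(.57,-.06,.26,7)"
```

```text
clock: 31.58
ee_pos: [0.55, 0.0051, 0.2633]
tool_rot: [3.139, -0.001, 0.706]
wrist_force: [0.9, 0.6, -0.3]
width: 1.001
clk 31.58 pos [0.55   0.0051 0.2633] rot [ 3.139e+00 -1.000e-03  7.060e-01] q1,q6 [-0.19  0.67] F [ 0.9  0.6 -0.3] w 1.001
shift mm [-27.   62.5   3.4] turn [ 0.003 -0.002  0.583]
```

```bash
python3 -m inch '[1,-3,6,0,0,0,0.06, 1,-8,16,0,0,0,0.16, 1,-14,28,0,0,0,0.26, 1,-20,40,0,0,0,0.36, 1,-26,52,0,0,0,0.46, 1,-30,60,0,0,0,0.54, 1,-32,64,0,0,0,0.583, 1,-32,64,0,0,0,0.583]';  python3 - <<'E'
from h import *
from cell import manip
plan(.6135,-.1355,.2,7)
a=[]
for n,x0,y0,w,hh in(("top",352,150,60,60),("scene",290,215,60,60)):
    d=manip.get_image(n); im=d["image"][:,:,::-1].copy()
    c=cv2.resize(im[y0:y0+hh,x0:x0+w],None,fx=6.5,fy=6.5,interpolation=cv2.INTER_CUBIC)
    a.append(cv2.convertScaleAbs(c,alpha=1.6))
cv2.imwrite("pics/a15.png",np.hstack(a))
E
```

```text
clock: 32.25
ee_pos: [0.5673, -0.0649, 0.2637]
tool_rot: [3.14, -0.002, 0.12]
wrist_force: [-0.1, 0.5, 0.1]
width: 1.001
clk 32.25 pos [ 0.5673 -0.0649  0.2637] rot [ 3.14e+00 -2.00e-03  1.20e-01] q1,q6 [-0.31  1.14] F [-0.1  0.5  0.1] w 1.001
shift mm [37.3 75.5 64. ] turn [ 0.002 -0.002 -0.002]
```

View pics/a15.png

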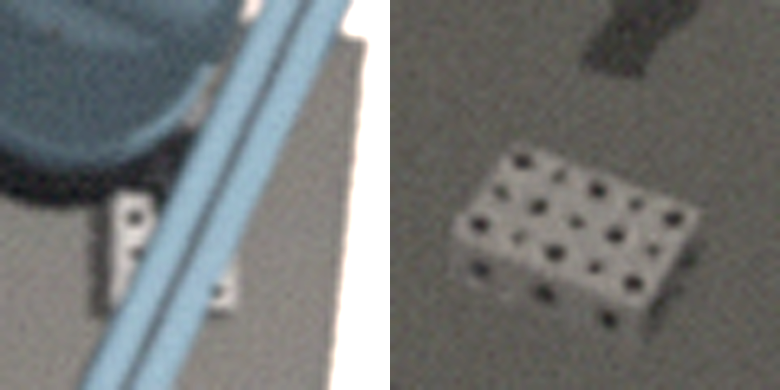

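The riser's whole top is visible, unmoved, with its holes where they were before. I'll cast the corners.

Run:
```python
from h import *
s=dict(np.load("scene0.npz"))
q=lambda l:(np.array(l)-[390,0])/6.5+[290,215]-.4
c=ray(s,q([(514,142),(702,210),(646,304),(454,232)]),.085)[:,:2]
print(c.round(4).tolist(),c.mean(0).round(4),np.linalg.norm(np.diff(c,axis=0),axis=1).round(4),[np.degrees(np.arctan2(*(b-a)[::-1])).round(1) for a,b in((c[0],c[1]),(c[3],c[2]))])
```

```text
[[0.5739, -0.1158], [0.6479, -0.1071], [0.6537, -0.1543], [0.5802, -0.1632]] [ 0.6139 -0.1351] [0.0746 0.0476 0.0741] [np.float64(6.7), np.float64(6.9)]
```

```bash
python3 -m inch '[1,6,12,0,0,0,0, 1,14,28,4,0,0,0, 1,24,48,14,0,0,0, 1,33,66,30,0,0,0, 1,38,75,52,0,0,0, 1,38,75,76,0,0,0, 1,38,75,98,0,0,0, 1,38,75,116,0,0,0, 1,38,75,128,0,0,0, 1,38,75,134,0,0,0]'; python3 -c "
from h import *
plan(.614,-.135,.0637,6.8)"
```

```text
clock: 33.18
ee_pos: [0.6138, -0.1343, 0.1273]
tool_rot: [3.141, 0.0, 0.124]
wrist_force: [-0.2, -0.8, 0.4]
width: 0.999
clk 33.18 pos [ 0.6138 -0.1343  0.1273] rot [3.141 0.    0.124] q1,q6 [-0.39  1.05] F [-0.2 -0.8  0.4] w 0.999
shift mm [ 0.1  0.7 63.6] turn [0.    0.    0.005]
```

```bash
python3 -m inch '[1,0,1,6,0,0,0.005, 1,0,1,15,0,0,0.005, 1,0,1,25,0,0,0.005, 1,0,1,35,0,0,0.005, 1,0,1,45,0,0,0.005, 1,0,1,53,0,0,0.005, 1,0,1,59,0,0,0.005, 1,0,1,62,0,0,0.005, 1,0,1,63,0,0,0.005, 1,0,1,63,0,0,0.005]'; python3 -m inch '[0.85,0,0,0,0,0,0, 0.75,0,0,0,0,0,0, 0.68,0,0,0,0,0,0, 0.63,0,0,0,0,0,0, 0.6,0,0,0,0,0,0, 0.57,0,0,0,0,0,0, 0.5,0,0,0,0,0,0, 0,0,0,0,0,0,0, 0,0,0,0,0,0,0, 0,0,0,0,0,0,0]'
```

```text
clock: 34.02
ee_pos: [0.614, -0.1353, 0.0642]
tool_rot: [3.141, 0.0, 0.119]
wrist_force: [-0.9, 0.2, 1.1]
width: 1.001
clock: 34.85
ee_pos: [0.6144, -0.1361, 0.0651]
tool_rot: [3.14, -0.001, 0.119]
wrist_force: [-1.2, -1.7, 4.8]
width: 0.574
```

```bash
python3 -m inch '[0,0,0,-2,0,0,0, 0,0,0,-6,0,0,0, 0,0,0,-14,0,0,0, 0,0,0,-26,0,0,0, 0,0,0,-42,0,0,0, 0,0,0,-60,0,0,0, 0,0,0,-78,0,0,0, 0,0,0,-92,0,0,0, 0,0,0,-100,0,0,0, 0,0,0,-102,0,0,0]'
python3 - <<'E'
from h import *
from cell import manip
plan(.598,-.334,.168,78.8)
a=[]
for n,x0,y0,w,hh in(("top",360,130,60,80),("scene",290,180,60,80)):
    d=manip.get_image(n); im=d["image"][:,:,::-1].copy()
    c=cv2.resize(im[y0:y0+hh,x0:x0+w],(390,hh*65//10),interpolation=cv2.INTER_CUBIC)
    a.append(cv2.convertScaleAbs(c,alpha=1.6))
cv2.imwrite("pics/a16.png",np.hstack(a))
E
```

```text
clock: 35.68
ee_pos: [0.6153, -0.1361, 0.1696]
tool_rot: [3.138, -0.004, 0.119]
wrist_force: [0.5, -0.0, -6.6]
width: 0.572
clk 35.68 pos [ 0.6153 -0.1361  0.1696] rot [ 3.138 -0.004  0.119] q1,q6 [-0.39  1.06] F [ 0.5 -0.  -6.6] w 0.572
shift mm [-40.7 194.4   2.1] turn [ 5.000e-03 -1.000e-03 -1.256e+00]
```

View pics/a16.png

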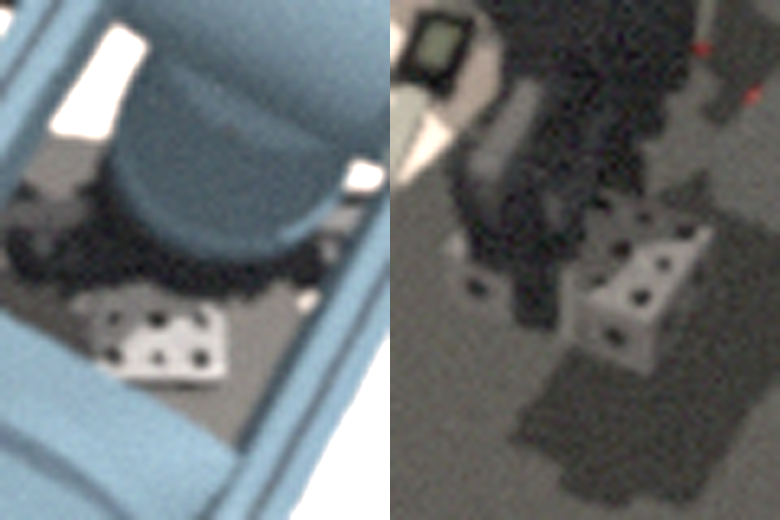

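The riser is held (-6.6 N). Turn it by -1.256 rad while carrying it to its tray.

```bash
python3 -m inch '[0,-1,4,0,0,0,-0.04, 0,-3,14,0,0,0,-0.12, 0,-6,28,0,0,0,-0.21, 0,-10,45,0,0,0,-0.31, 0,-14,63,0,0,0,-0.41, 0,-18,82,0,0,0,-0.51, 0,-22,101,0,0,0,-0.61, 0,-26,120,0,0,0,-0.71, 0,-30,138,0,0,0,-0.8, 0,-33,155,0,0,0,-0.88]'; python3 -c "
from h import *
plan(.598,-.334,.1,78.8)"
```

```text
clock: 36.62
ee_pos: [0.5989, -0.2942, 0.1657]
tool_rot: [-3.14, 0.001, 1.003]
wrist_force: [0.9, 1.1, -6.1]
width: 0.573
clk 36.62 pos [ 0.5989 -0.2942  0.1657] rot [-3.140e+00  1.000e-03  1.003e+00] q1,q6 [-0.62 -0.06] F [ 0.9  1.1 -6.1] w 0.573
shift mm [-34.   20.8  65.7] turn [-0.002  0.    -0.372]
```

```bash
python3 -m inch '[0,-5,3,0,0,0,-0.05, 0,-12,7,0,0,0,-0.12, 0,-20,12,2,0,0,-0.2, 0,-27,16,10,0,0,-0.28, 0,-32,20,24,0,0,-0.34, 0,-34,21,42,0,0,-0.37, 0,-34,21,62,0,0,-0.372, 0,-34,21,80,0,0,-0.372, 0,-34,21,92,0,0,-0.372, 0,-34,21,98,0,0,-0.372]'
python3 - <<'E'
from h import *
from cell import manip
plan(.598,-.334,.013,78.8)
a=[]
for n,x0,y0,w,hh in(("top",414,164,60,80),("scene",230,275,60,80)):
    d=manip.get_image(n); im=d["image"][:,:,::-1].copy()
    c=cv2.resize(im[y0:y0+hh,x0:x0+w],(390,hh*65//10),interpolation=cv2.INTER_CUBIC)
    a.append(cv2.convertScaleAbs(c,alpha=1.4))
cv2.imwrite("pics/a17.png",np.hstack(a))
E
```

```text
clock: 37.45
ee_pos: [0.5963, -0.3328, 0.0639]
tool_rot: [-3.134, -0.003, 1.375]
wrist_force: [-0.3, -0.2, -7.2]
width: 0.572
clk 37.45 pos [ 0.5963 -0.3328  0.0639] rot [-3.134e+00 -3.000e-03  1.375e+00] q1,q6 [-0.67 -0.48] F [-0.3 -0.2 -7.2] w 0.572
shift mm [-1.   2.2 50.9] turn [-0.007 -0.003 -0.   ]
```

View pics/a17.png

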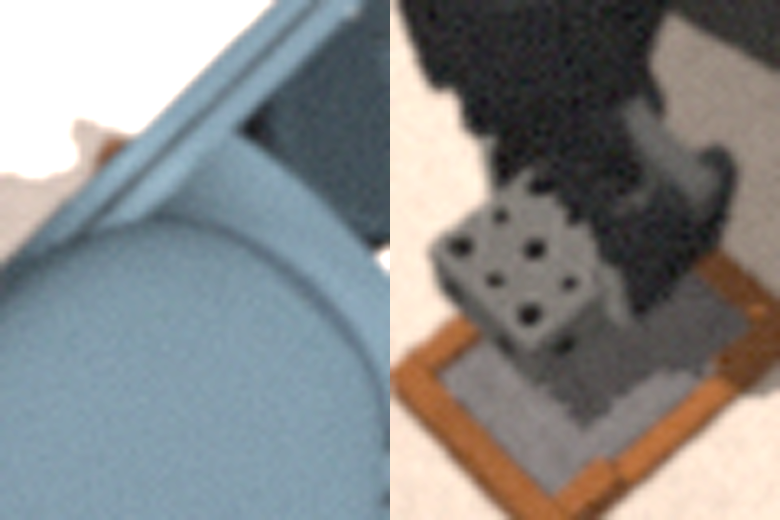

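Run:
```python
from h import *
s=dict(np.load("scene0.npz"))
q=lambda l:(np.array(l)-[390,0])/6.5+[230,275]-.4
print("riser near end L,R",ray(s,q([(432,252),(537,345)]),.0845)[:,:2].round(4).tolist(),"expect (.5645,-.3648) (.6135,-.3744)")
i=s["image"][295:360,222:302,::-1]
cv2.imwrite("pics/z10.png",cv2.resize(cv2.convertScaleAbs(i,alpha=1.4),None,fx=9,fy=9,interpolation=cv2.INTER_CUBIC))
```

```text
riser near end L,R [[0.5687, -0.3666], [0.6157, -0.3737]] expect (.5645,-.3648) (.6135,-.3744)
```

View pics/z10.png

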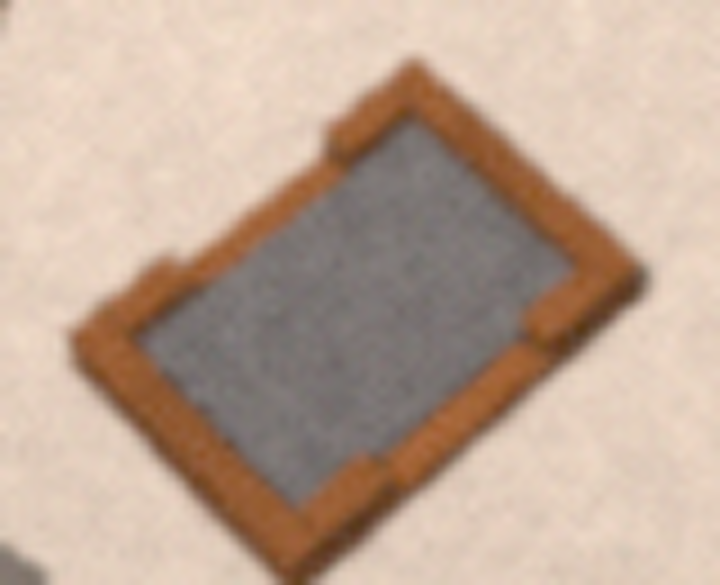

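Run:
```python
from h import *
s=dict(np.load("scene0.npz"))
q=lambda l:np.array(l)/9+[222,295]-.4
c=ray(s,q([(73,335),(297,548),(643,262),(415,62)]),.016)[:,:2]
print(c.round(4).tolist(),c.mean(0).round(4),np.linalg.norm(np.diff(c,axis=0),axis=1).round(4))
```

```text
[[0.55, -0.3786], [0.6269, -0.3909], [0.65, -0.2913], [0.5705, -0.2766]] [ 0.5994 -0.3344] [0.0779 0.1023 0.0808]
```

The tray is at (0.599, -0.334), and the riser is about 2–3 mm further along +x than its nominal position in the tool. Target (0.5975, -0.334); lowering.

```bash
python3 -m inch '[0,0,0,5,-0.002,0,0, 0,-1,1,11,-0.005,-0.002,0, 0,-1,1,18,-0.007,-0.003,0, 0,-1,1,25,-0.007,-0.003,0, 0,-1,1,32,-0.007,-0.003,0, 0,-1,1,38,-0.007,-0.003,0, 0,-1,1,43,-0.007,-0.003,0, 0,-1,1,46,-0.007,-0.003,0, 0,-1,1,48,-0.007,-0.003,0, 0,-1,1,49,-0.007,-0.003,0]'; python3 -m inch '[0,0,0,1,0,0,0, 0,0,0,2,0,0,0, 0,0,0,2,0,0,0, 0,0,0,2,0,0,0]'
```

```text
clock: 38.38
ee_pos: [0.5977, -0.3343, 0.0162]
tool_rot: [3.14, 0.001, 1.375]
wrist_force: [0.6, -0.9, -6.2]
width: 0.568
clock: 38.72
ee_pos: [0.5978, -0.3344, 0.0144]
tool_rot: [3.14, 0.001, 1.375]
wrist_force: [-0.7, -0.3, -6.8]
width: 0.568
```

```bash
python3 -m inch '[0,0,0,0.5,0,0,0, 0,0,0,1,0,0,0, 0,0,0,1.5,0,0,0, 0,0,0,2,0,0,0, 0,0,0,2.5,0,0,0, 0,0,0,2.5,0,0,0]'
```

```text
clock: 39.22
ee_pos: [0.5979, -0.3345, 0.0132]
tool_rot: [3.139, 0.002, 1.376]
wrist_force: [-2.4, 2.1, 5.0]
width: 0.568
```

Seated: contact at TCP z 0.0132. Releasing and retreating to a clear pose.

```bash
python3 -m inch '[0.6,0,0,0,0,0,0, 0.64,0,0,0,0,0,0, 0.7,0,0,0,0,0,0, 0.78,0,0,0,0,0,0, 0.85,0,0,0,0,0,0, 0.85,0,0,-4,0,0,0, 0.85,0,0,-14,0,0,0, 0.85,0,0,-34,0,0,0, 0.85,0,0,-64,0,0,0, 0.85,0,0,-100,0,0,0]'; python3 -m inch '[0.85,0,0,-35,0,0,0, 0.85,0,0,-70,0,0,0, 0.85,0,0,-110,0,0,0, 0.85,20,-15,-140,0,0,0, 0.85,50,-40,-150,0,0,0, 0.85,80,-65,-150,0,0,0, 0.85,110,-90,-150,0,0,0, 0.85,140,-115,-150,0,0,0, 0.85,170,-135,-150,0,0,0, 0.85,200,-150,-150,0,0,0]'; python3 -m inch '[0.85,30,-10,0,0,0,0, 0.85,65,-20,0,0,0,0, 0.85,100,-30,0,0,0,0, 0.85,135,-35,0,0,0,0, 0.85,170,-35,0,0,0,0, 0.85,205,-35,0,0,0,0, 0.85,235,-35,0,0,0,0, 0.85,255,-35,0,0,0,0, 0.85,260,-35,0,0,0,0, 0.85,260,-35,0,0,0,0]'
python3 - <<'E'
from h import *
from cell import manip
for n in("top","scene"):
    d=manip.get_image(n); np.savez(n+"9.npz",**d); cv2.imwrite(f"pics/{n}9.png",cv2.convertScaleAbs(d["image"][:,:,::-1],alpha=1.3))
E
```

```text
clock: 40.05
ee_pos: [0.5966, -0.3334, 0.1128]
tool_rot: [-3.14, -0.0, 1.376]
wrist_force: [-0.2, -0.9, 0.0]
width: 0.848
clock: 40.88
ee_pos: [0.4867, -0.1065, 0.2643]
tool_rot: [3.142, 0.0, 1.375]
wrist_force: [0.6, 0.5, 0.1]
width: 0.851
clock: 41.72
ee_pos: [0.5029, 0.1566, 0.2649]
tool_rot: [3.141, -0.0, 1.378]
wrist_force: [-0.5, 0.1, -0.7]
width: 0.854
```

View pics/top9.png

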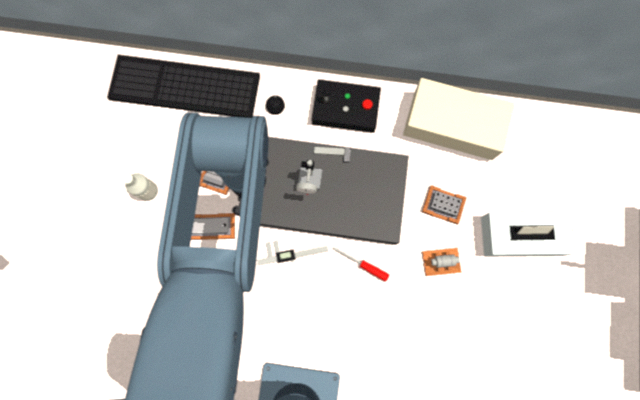

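View pics/scene9.png

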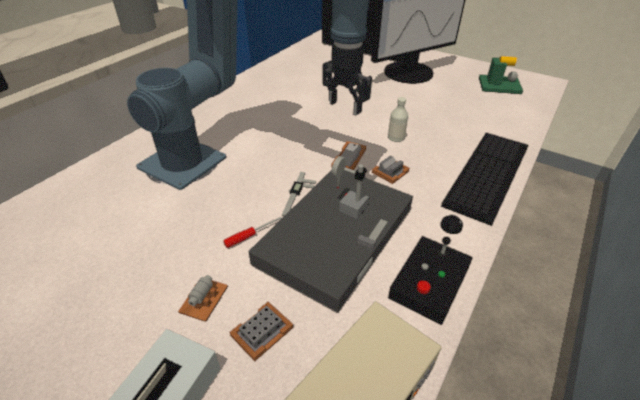

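All four pieces are in their holders. The riser is at (445,205) and the spindle at (443,262) in the top view, and the gauge stand looks unmoved. One final zoom check.

Run:
```python
from h import *
T=dict(np.load("top9.npz"));S=dict(np.load("scene9.npz"))
def cr(d,x,y): return cv2.convertScaleAbs(cv2.resize(d["image"][y-25:y+25,x-32:x+33,::-1],(390,300),interpolation=cv2.INTER_CUBIC),alpha=1.2)
cv2.imwrite("pics/fin.png",np.vstack([np.hstack([cr(T,441,262),cr(T,444,204)]),np.hstack([cr(S,203,295),cr(S,390,170)])]))
S0=dict(np.load("scene0.npz"))
a=S0["image"][160:220,335:372].astype(int);b=S["image"][160:220,335:372].astype(int);print("stand diff",np.abs(a-b).mean())
```

```text
stand diff 8.092642642642643
```

View pics/fin.png

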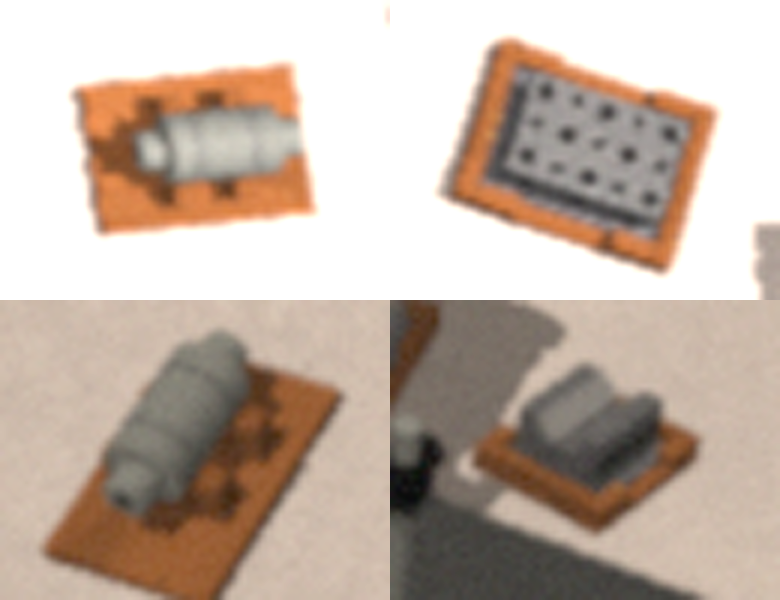

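Run:
```python
from h import *
T=dict(np.load("top9.npz"))
q=lambda l:np.array(l)/6+[409,237]-.4
c=ray(T,q([(135,150),(301,135)]),.042)[:,:2]; print(c.round(4).tolist(),c.mean(0),np.linalg.norm(c[0]-c[1]))
q=lambda l:(np.array(l)-[390,0])/6+[412,179]-.4
c=ray(T,q([(524,66),(692,122),(658,212),(510,170)]),.033)[:,:2]; print(c.round(4).tolist(),c.mean(0))
e=np.array([np.cos(np.radians(103.8)),np.sin(np.radians(103.8))])
print("spindle x",(np.array([c[0,0],0])*0).sum())
```

```text
[[0.4276, -0.3052], [0.4449, -0.3786]] [ 0.43626446 -0.34191247] 0.07542724611266606
[[0.6301, -0.2966], [0.6144, -0.3765], [0.5697, -0.3643], [0.5798, -0.2947]] [ 0.59850711 -0.33300826]
spindle x 0.0
```

The spindle measures (0.4363, -0.342) against a cradle centre of (0.437, -0.3425). The riser measures (0.5985, -0.333) against a tray centre of (0.598, -0.334). Handing in.

```bash
python3 -c "
from cell import manip
print(manip.job_done(), manip.state()['clock'])"
```

```text
the job is handed in; nothing more can be done
the job is handed in; nothing more can be done
```

I took the stack apart from the top down and put all four pieces in their holders, at about 42 s of the 134 s allowed. Each one was lowered until the wrist force showed it had touched down, and only then released. The job is handed in; it gave no verdict.

Last checks:
- **Spindle:** it lies in the cradle notches about 1 mm from the centre in the top view and about 2 mm in the scene view. Its axis measured 103.7° against the cradle's 103.8°.
- **Riser:** it is in its tray, about 1 mm from the centre.
- **V-block and parallel:** both look flat inside their pockets with felt showing round them, and the V faces up. The arm hid them from the top camera at the end, so I judged their final positions only from pictures and from the seating heights, which were as predicted (TCP 11.7 mm).
- **Gauge stand:** it looks unmoved. I only compared pictures, and the difference of about 8 grey levels in that region was not tracked down, though the arm's shadow had shifted.

The two cameras disagreed by 2–3 mm on a few corners. I allowed for this by comparing piece and holder in the same camera.

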